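# Clear the drip plate from under the jug

### The job

Take the insulated jug by its handle off its drip plate and set it down upright on the worktop close to the drinks stand, without dropping it. Then slide the drip plate out over the open side of the stand until it overhangs, pinch it there and lower it on edge, upright, all the way down into a free slot of the wire drainer. Leave the other things on the worktop where they are.

Things in the scene. Friction and masses are not known exactly. Their poses are not given: they have to be found in the camera images.
- stand: Fixed low drinks stand (place, heading vary): wooden deck on legs. Origin: footprint centre on the worktop, z up. Deck x -88..88, y -120..120 mm, top z = 65, 12 thick. A steel upstand, 4 mm thick, 10 mm above the deck, closes x = +88, x = -88 and y = +120; the side y = -120 (local -y) is open, no leg within 50 mm of it. Left of the stand only listed things stand within reach.
- drip_plate: Loose grey metal plate lying flat on the stand's deck under the jug: 120 (x) by 155 (y) by 5 mm thick, 0.18 kg, dark grooves on top. Origin: centre of its underside, z up; its -y edge faces the stand's open side. At the start 35 mm or more of bare deck between its +y edge and the back upstand.
- jug: Loose white jug, grey lid, 0.4-0.7 kg, on the plate. Origin on its underside, z up; body radius 57 mm round (0, 17), height 227, lid z 211-227 over y -29..66; lid fixed. Handle at local -y (any direction): upright bar x -10..10, y -74..-54, z 60-204 mm, joined to the body above z = 188; 17 mm free between bar and body below that.
- drainer: Fixed wire drainer on a grey tray 190 (x) by 185 mm (place, heading vary). Origin: footprint centre, z up. Five wire hoops (5 mm wire, 80 mm long in x, tops z = 98) at y = -60, -30, 0, 30, 60 mm; four slots between, 25 mm wide, along x; things stand on rails, tops z = 18. A fixed wooden tray (top z = 89, 140 mm long) fills the slot at y = -45; those at -15, 15, 45 are free.
- herb_bowl: Bystander, loose: small clay bowl, 122 mm across, 73 mm high; origin: centre of its underside.
- small_tin: Bystander, loose: round tin, 75 mm across, 58 mm high; origin: centre of its underside.
- spice_jar_1: Bystander, loose: spice jar with a dark cap, 44 mm across, 96 mm high; origin: centre of its underside.
- timer: Bystander, loose: red and white wind-up timer, 58 mm across, 46 mm high; origin: centre of its underside.
- sauce_bottle: Bystander, loose: sauce bottle with a yellow cap, 56 mm across, 214 mm high; origin: centre of its underside.
- label_roll: Bystander, loose: white roll of labels, 61 mm across, 40 mm high, standing on its flat side; origin: centre of its underside.

How it is judged:
On the way, in this order (a step that is already met when the one before it is completed fails the run):
1. the jug, upright and still held, is lowered to within 12 mm of the worktop, its origin within 0.45 m of the stand's (height (world z) of jug below 0.012 m and angle between jug's own z axis and vertical below 0.12 rad and horizontal distance between jug and stand below 0.45 m and contact force between the fingers and jug above 0.5 N), for 0.1 s.
2. the drip plate lies flat on the deck and overhangs the open edge by 30 mm or more (y of drip_plate in the frame of stand below -0.0725 m and z of drip_plate in the frame of stand between 0.06 and 0.07 m and angle between drip_plate's own z axis and vertical below 0.1 rad), for 0.1 s.
3. the drip plate, on edge and still held, is lowered into a free slot of the drainer to within 30 mm of its rails (x of drip_plate in the frame of drainer between -0.045 and 0.045 m and y of drip_plate in the frame of drainer between -0.032 and 0.062 m and z of drip_plate in the frame of drainer between 0.065 and 0.125 m and angle between the z axis of drip_plate and the y axis of drainer, either way round below 0.35 rad and contact force between the fingers and drip_plate above 0.5 N), for 0.1 s.
At the end, for the whole second after the job is handed in: Drip plate at rest on edge in a free drainer slot, down on the rails (centre under 106 mm high, within 45 mm of mid-slot, face within 0.35 rad of the slot); jug upright within 0.12 rad on the worktop, within 0.45 m of the stand, at rest; other things within 30 mm of where they stood (x of drip_plate in the frame of drainer between -0.045 and 0.045 m and y of drip_plate in the frame of drainer between -0.032 and 0.062 m and z of drip_plate in the frame of drainer between 0.065 and 0.106 m and angle between the z axis of drip_plate and the y axis of drainer, either way round below 0.35 rad and linear speed of each of drip_plate, jug below 0.03 m/s and height (world z) of jug below 0.012 m and angle between jug's own z axis and vertical below 0.12 rad and horizontal distance between jug and stand below 0.45 m); the robot touches nothing.
It fails at once if the jug is tipped by more than 0.5 rad (angle between jug's own z axis and vertical above 0.5 rad).
It fails at once if a bystander (bowl, tin, spice jar, timer, sauce bottle, label roll) is pushed more than 30 mm (distance of any of herb_bowl, small_tin, spice_jar_1, timer, sauce_bottle, label_roll from where it was at the start of the episode above 0.03 m).
It fails at once if a bystander is knocked over (angle between any of herb_bowl, small_tin, spice_jar_1, timer, sauce_bottle, label_roll's own z axis and vertical above 0.5 rad).
It also fails if it takes over 64 s, if anything falls off the work surface, if the arm or the gripper's body presses on something with over 40 N, if the wrist force passes 120 N, or if a joint passes its speed limit or range.

### The arm

A 6-joint arm with a two-finger parallel gripper is mounted at the origin on a cart in front of the work surface, level with it; the furniture and walls round the work are solid. World frame = base frame: x ahead of the robot, y to its left, z up, the work surface at z = 0. Lengths are in m, angles in rad, forces in N, time in s.
With the tool pointing down it reaches from about 0.425 to 0.95 m from the base axis. Payload 3.5 kg.
Tool frame: the origin (TCP) lies on the mounting face of the last link; the fingertips stand 173 mm ahead of it and the grasp point (between the pads) lies 155 mm ahead of it (grip_depth is the y of the grasp point in the tool frame, in m); y points along the fingers, z is the direction in which the jaws open and shut, and the axes are right-handed (so a half turn about y gives the same grasp; the last joint's range is limited). The gripper opens to 85 mm and grips with 20 to 120 N. Pads are 22 mm wide; open, the fingers measure 114 mm over their backs; the gripper's body (76 mm by 85 mm) begins 54 mm behind the grasp point. The pads swing forward as they close: fully open they stand 13 mm farther back than shut.
Start: joints at [-1.399, 0.286, 1.577, -0, 1.279, -0.15], TCP at [0.214, -0.64, 0.405] pointing down, gripper open.
Joint ranges: [-2.77, 2.77], [-0.9, 2.22], [0.21, 2.48], [-1.53, 4.67], [0.24, 2.81], [-2.84, 2.84]. Speed limits (rad/s): [2.79, 2.79, 3.14, 3.14, 3.14, 3.14].

### API

Orientations are given as [roll, pitch, yaw] about the fixed x, y, z axes, in that order (R = Rz(yaw) Ry(pitch) Rx(roll)).
In Python, from rig import sense, get_image, calibration, close_job, grip_depth gives the robot as it stands.
- The arm moves only by the tool apply_moves, never from a script. Its argument "deltas" is a list of rows, each a list of 3 entries, a list of its own where there are three numbers: the shift along the tool's x, y, z in m, then the turn, a rotation vector about the tool's x, y, z in degrees, then the closure, from -1 (fully open) to 1 (shut). In form: [[[x, y, z], [rx, ry, rz], fingers], ...]. A call has 1 to 12 rows; each row is the pose to reach, as a shift and turn from the pose measured when the call began, along the tool's axes at that moment; what a row does not reach only later rows make up. A row lasts 1/8 s, in which the tool goes at most 62.5 mm and 10.7 degrees, less where a joint would pass 70% of its speed; a pose out of reach is approached as far as the arm can. A call with a gripper value outside its range is refused whole. The fingers move at their own pace and stop on an object; "grip_force" is the grip in N (left out, the last holds). Time passes only in rows, so rows that repeat a pose let the fingers close. It gives the time, the measured TCP pose, the force and the opening at its end, in the units of the state.
- sense(): the state, without advancing time (a new reading comes with each control period).
- get_image(name): name is "scene" or "side" or "wrist"; returns the picture (420x560x3 uint8, blue, green, red); there is no depth.
- calibration(name): a dict with "fx", "fy", "cx", "cy" (pixels), "k1" (the pictures are not rectified: a ray, as slopes to the right and down, at radius r is drawn at 1 + k1 r^2 times it, then the intrinsics apply), "cam_to_world" (4x4, takes a point from camera to world coordinates); the wrist camera has in their place "mount" (4x4, takes a point from camera to tool coordinates, whose origin is the TCP and whose axes are the tool frame's). Camera axes: x right, y down, z forward; pixel columns grow to the right and rows downward; lengths in m; the calibration is good to about 2 mm. A picture is of the moment at which its call begins: read the wrist's pose just before it. calibration takes no time and is no camera call.
- close_job(): hands the job in, once; it reports no verdict.
The state is a dict: "t": time; "joints": joint angles; "qvel": joint speeds; "joint_efforts": joint torques, N m; "ee_pos": TCP position; "eef_rot": TCP orientation; "ft_force": force on the tool from outside, world axes, zero at the start; "ft_torque": the same for the moment, N m; "opening": opening from 0.0 (shut) to 1.0 (fully open).
Only numpy, scipy, OpenCV 4.12 (cv2) and the standard library are available. Lean on these libraries where they do the work, as an engineer would, in place of code of your own. Each camera call takes 0.05 s, during which the arm holds its last target.

## Working session

There is one attempt and no reset: what is moved stays moved. The work goes in short steps, Python scripts to look and compute and a tool call to move; the robot and the scene stay as the last step left them, time stands still between calls to the robot, and variables do not carry over. Pictures are saved under pics/ and viewed, and the job is handed in when it is done.

Besides the shell and the picture viewer there is one more tool, called after "Call:" as name(argument=value, ...), one argument or row to a line, values as JSON. apply_moves: Moves the arm, as the interface text tells. Its arguments: {"type":"object","properties":{"deltas":{"type":"array","items":{"type":"array"}},"grip_force":{"type":"number"}},"required":["deltas"]}

```bash
ls; mkdir -p pics; python3 - <<'E'
from rig import *
import cv2
print(sense()); print(grip_depth)
for n in ["scene","side","wrist"]:
    print(n,calibration(n)); cv2.imwrite(f"pics/{n}0.png",get_image(n))
E
```

```text
pics
{'t': 0.0, 'joints': array([-1.39901201e+00,  2.87187467e-01,  1.57820167e+00, -7.48980113e-06,
        1.27859636e+00, -1.49994917e-01]), 'qvel': array([-0.00040701,  0.00035979,  0.00044157,  0.0004239 ,  0.00119857,
        0.00011231]), 'joint_efforts': array([-4.13446596e-04, -4.05979908e+01, -2.92629880e+01, -1.94374861e-04,
        5.73181649e-03, -1.08013106e-05]), 'ee_pos': array([ 0.21345854, -0.64008905,  0.40331879]), 'eef_rot': array([-1.57316337e+00,  3.50482038e-04, -2.81981167e+00]), 'ft_force': array([ 0.32713229,  0.0174742 , -0.54476413]), 'ft_torque': array([-0.01964582,  0.01377713, -0.02399241]), 'opening': 0.9974847395411458}
0.1547
scene {'fx': 498.5739225024825, 'fy': 498.5739225024825, 'cx': 276.3336523754888, 'cy': 211.32494021755355, 'k1': 0.017059407278617676, 'cam_to_world': array([[ 0.99581065,  0.07355949, -0.05431535,  0.66324635],
       [ 0.0905297 , -0.87670061,  0.47244091, -0.71569207],
       [-0.01286579, -0.47537884, -0.87968712,  1.45943347],
       [ 0.        ,  0.        ,  0.        ,  1.        ]])}
side {'fx': 379.8848615385029, 'fy': 379.8848615385029, 'cx': 284.9876523355777, 'cy': 210.45586835846, 'k1': -0.08059348894911794, 'cam_to_world': array([[-0.94146508, -0.19354467,  0.27601441,  0.19896654],
       [-0.33691059,  0.56839512, -0.75061191,  1.02333548],
       [-0.01160831, -0.79966708, -0.60033141,  0.88345639],
       [ 0.        ,  0.        ,  0.        ,  1.        ]])}
wrist {'fx': 329.1461400903629, 'fy': 329.1461400903629, 'cx': 286.09277928608117, 'cy': 211.43355196835066, 'k1': -0.07501319574061918, 'mount': array([[ 6.46789661e-04,  9.49768494e-01,  3.12952694e-01,
        -8.12651352e-02],
       [-8.98570440e-04, -3.12952081e-01,  9.49768492e-01,
         3.03085503e-02],
       [ 9.99999387e-01, -8.95510481e-04,  6.51019724e-04,
         2.50501524e-04],
       [ 0.00000000e+00,  0.00000000e+00,  0.00000000e+00,
         1.00000000e+00]])}
```

View pics/scene0.png

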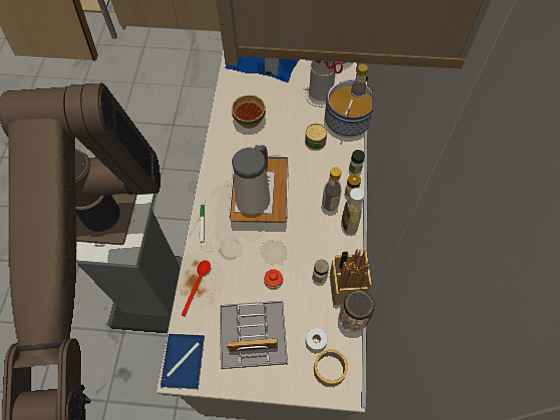

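View pics/side0.png

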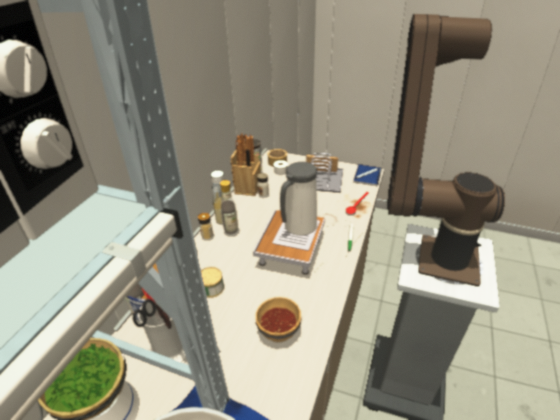

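View pics/wrist0.png

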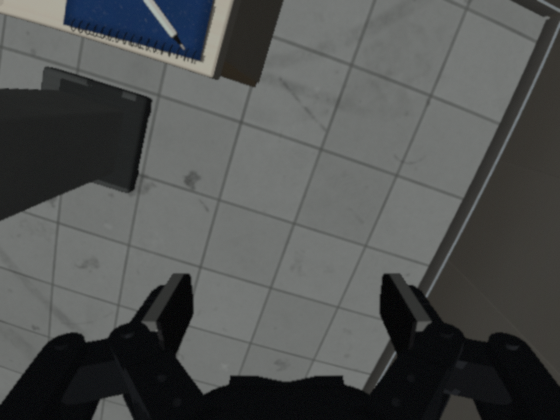

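```bash
python3 - <<'E'
import cv2
a=cv2.imread("pics/scene0.png"); b=cv2.imread("pics/side0.png")
cv2.imwrite("pics/z1.png",cv2.resize(a[130:250,200:310],None,fx=5,fy=5,interpolation=cv2.INTER_CUBIC))
cv2.imwrite("pics/z2.png",cv2.resize(b[140:280,230:360],None,fx=4.2,fy=4.2,interpolation=cv2.INTER_CUBIC))
cv2.imwrite("pics/z3.png",cv2.resize(a[260:390,160:360],None,fx=4,fy=4,interpolation=cv2.INTER_CUBIC))
E
```

```text
(no output)
```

View pics/z1.png

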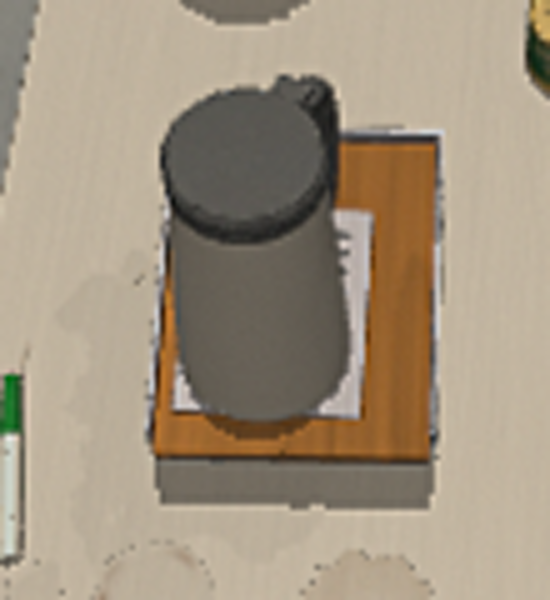

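View pics/z2.png

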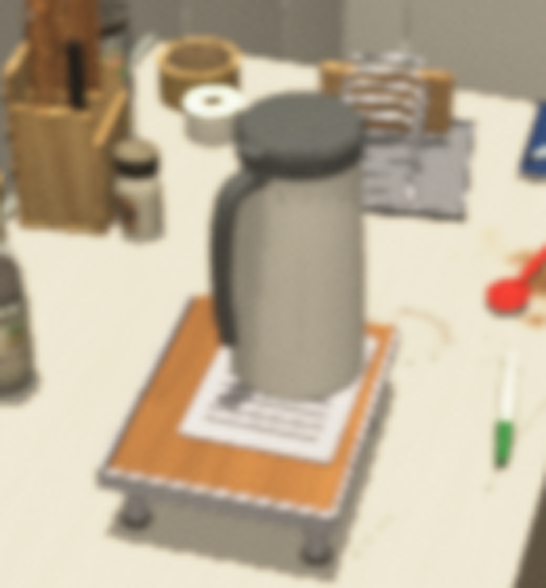

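View pics/z3.png

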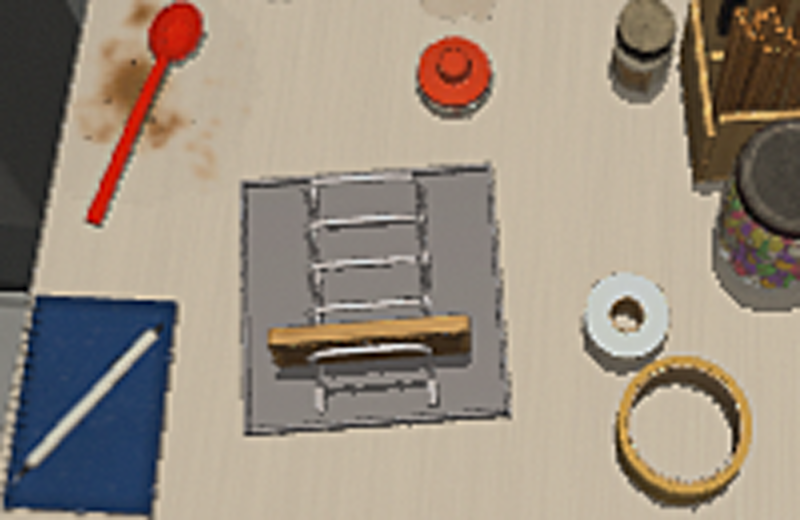

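```bash
cat > h.py <<'E'
import numpy as np, cv2
from rig import *
from scipy.spatial.transform import Rotation as Ro
def toolT(s=None):
    s=s or sense(); T=np.eye(4); T[:3,:3]=Ro.from_euler('xyz',s['eef_rot']).as_matrix(); T[:3,3]=s['ee_pos']; return T
def camT(n,T=None):
    c=calibration(n)
    return (c,c['cam_to_world']) if n!='wrist' else (c,(toolT() if T is None else T)@c['mount'])
def ray(n,u,v,T=None):
    c,M=camT(n,T); d=np.array([(u-c['cx'])/c['fx'],(v-c['cy'])/c['fy']]); s=d.copy()
    for _ in range(20): s=d/(1+c['k1']*(s@s))
    r=M[:3,:3]@np.array([s[0],s[1],1]); return M[:3,3],r/np.linalg.norm(r)
def plane(n,u,v,z,T=None):
    o,r=ray(n,u,v,T); return o+r*(z-o[2])/r[2]
def proj(n,p,T=None):
    c,M=camT(n,T); q=np.linalg.inv(M)@np.append(p,1); s=q[:2]/q[2]; s=s*(1+c['k1']*(s@s))
    return np.array([c['fx']*s[0]+c['cx'],c['fy']*s[1]+c['cy']])
def tri(n1,p1,n2,p2,T1=None,T2=None):
    o1,r1=ray(n1,*p1,T1);o2,r2=ray(n2,*p2,T2)
    A=np.stack([r1,-r2],1);t=np.linalg.lstsq(A,o2-o1,rcond=None)[0]
    a=o1+r1*t[0];b=o2+r2*t[1];return (a+b)/2,np.linalg.norm(a-b)
E
python3 - <<'E'
from h import *
np.set_printoptions(precision=4,suppress=True)
a=cv2.imread("pics/scene0.png"); hsv=cv2.cvtColor(a,cv2.COLOR_BGR2HSV)
m=cv2.inRange(hsv,(5,120,60),(22,255,255)); m[:130]=0;m[250:]=0;m[:,:200]=0;m[:,310:]=0
ys,xs=np.nonzero(m);print('deck',xs.min(),xs.max(),ys.min(),ys.max(),len(xs))
r=cv2.minAreaRect(np.stack([xs,ys],1).astype(np.float32));print(r)
z=5.
def Z(u,v):return (u/5+200-.4, v/5+130-.4)
for nm,u,v in [('BL',153,457),('BR',432,460),('TR',437,142)]:
    print(nm,plane('scene',*Z(u,v),.065))
print('upst TR top',plane('scene',*Z(442,132),.075))
print('plate FR', plane('scene',*Z(361,417),.07),'plate FL',plane('scene',*Z(174,409),.07),'plate BR',plane('scene',*Z(372,211),.07))
# lid: circle of top
print('lid ctr',plane('scene',*Z(243,150),.227),plane('scene',*Z(162,150),.227),plane('scene',*Z(324,150),.227))
print('handle outer',plane('scene',*Z(310,85),.204+.07))
def Y(u,v):return (u/4+160-.4, v/4+260-.4)
for nm,u,v in [('TL',243,183),('TR',490,165),('BL',247,433),('BR',509,415)]: print('tray',nm,plane('scene',*Y(u,v),.01))
for nm,u,v in [('h60L',314,179),('h60R',412,176),('h30L',310,228),('h30R',420,219),('h0L',315,267),('h0R',425,258),('h-30L',315,308),('h-30R',430,299),('h-60L',317,0)]: print(nm,plane('scene',*Y(u,v),.098))
for nm,u,v,h in [('bowl',248,108,.073),('tin',316,131,.058),('jar',321,263,.096),('timer',273,276,.046),('bottle',335,174,.214),('roll',316,337,.04)]:
    print(nm,plane('scene',u,v,h))
E
```

```text
deck 230 309 130 221 1340
((267.8711242675781, 174.64739990234375), (61.186771392822266, 110.31614685058594), 17.969139099121094)
BL [ 0.4355 -0.0135  0.065 ]
BR [ 0.6108 -0.0008  0.065 ]
TR [0.5945 0.2398 0.065 ]
upst TR top [0.5977 0.2413 0.075 ]
plate FR [0.5637 0.0233 0.07  ] plate FL [0.445  0.0191 0.07  ] plate BR [0.5563 0.1779 0.07  ]
lid ctr [0.4878 0.1136 0.227 ] [0.4396 0.1096 0.227 ] [0.5359 0.1176 0.227 ]
handle outer [0.528  0.1304 0.274 ]
tray TL [ 0.4353 -0.2708  0.01  ]
tray TR [ 0.6188 -0.2409  0.01  ]
tray BL [ 0.4645 -0.4508  0.01  ]
tray BR [ 0.6478 -0.4223  0.01  ]
h60L [ 0.4987 -0.2906  0.098 ]
h60R [ 0.5674 -0.2825  0.098 ]
h30L [ 0.5004 -0.3258  0.098 ]
h30R [ 0.5761 -0.3128  0.098 ]
h0L [ 0.5074 -0.3527  0.098 ]
h0R [ 0.5824 -0.3399  0.098 ]
h-30L [ 0.511  -0.3808  0.098 ]
h-30R [ 0.5887 -0.3678  0.098 ]
h-60L [ 0.4836 -0.1551  0.098 ]
bowl [0.4393 0.4369 0.073 ]
tin [0.6859 0.3662 0.058 ]
jar [ 0.7255 -0.1444  0.096 ]
timer [ 0.586  -0.1779  0.046 ]
bottle [0.7477 0.0924 0.214 ]
roll [ 0.7247 -0.3483  0.04  ]
```

```bash
python3 - <<'E'
from h import *
np.set_printoptions(precision=4,suppress=True)
def Z(u,v):return (u/5+200-.4, v/5+130-.4)
for nm,p in [('L',(162,150)),('R',(324,150)),('T',(243,88)),('B',(240,222)),]: print('lid',nm,plane('scene',*Z(*p),.297))
for zz in (.204,.188,.10): print('handle outer/corner',plane('scene',*Z(315,78),zz+.07))
print('base front',plane('scene',*Z(270,418),.07))
def S(u,v):return (u/4.2+230-.4, v/4.2+140-.4)
for nm,p in [('L',(232,130)),('R',(365,130)),('T',(300,93)),('B',(300,165))]: print('side lid',nm,plane('side',*S(*p),.297))
print('handle top outer',plane('side',*S(218,195),.07+.18),'bottom',plane('side',*S(228,345),.07+.06))
print('handle tri top',tri('scene',Z(325,85),'side',S(240,178)))
print('base',plane('side',*S(300,395),.07))
E
```

```text
lid L [0.4523 0.0628 0.297 ]
lid R [0.5431 0.0702 0.297 ]
lid T [0.4928 0.1088 0.297 ]
lid B [0.5017 0.0187 0.297 ]
handle outer/corner [0.5304 0.1356 0.274 ]
handle outer/corner [0.5286 0.1471 0.258 ]
handle outer/corner [0.5187 0.2102 0.17  ]
base front [0.5064 0.0178 0.07  ]
side lid L [0.5361 0.1029 0.297 ]
side lid R [0.4463 0.0726 0.297 ]
side lid T [0.5063 0.0369 0.297 ]
side lid B [0.4759 0.132  0.297 ]
handle top outer [0.5419 0.1183 0.25  ] bottom [0.5286 0.1387 0.13  ]
handle tri top (array([0.5294, 0.1283, 0.2742]), np.float64(0.01546463424359542))
base [0.48   0.1091 0.07  ]
```

```bash
cat >> h.py <<'E'
def Rdown(zaz):  # tool down, jaw axis z azimuth deg
    a=np.radians(zaz); z=np.array([np.cos(a),np.sin(a),0]); y=np.array([0,0,-1.]); x=np.cross(y,z); return np.stack([x,y,z],1)
def rel(p,R,T=None,tag=''):
    T=toolT() if T is None else T
    d=T[:3,:3].T@(np.array(p)-T[:3,3]); rv=Ro.from_matrix(T[:3,:3].T@R).as_rotvec(degrees=True)
    print(tag,np.round(d,4).tolist(),np.round(rv,1).tolist(), 'rows>=',round(max(np.linalg.norm(d)/.0625,np.linalg.norm(rv)/10.7),1))
E
python3 - <<'E'
from h import *
T=toolT(); R=T[:3,:3]
rel((.3,-.55,.52),R,tag='a'); rel((.5,-.3,.53),Rdown(-50),tag='b'); rel((.538,.137,.52),Rdown(-30),tag='c')
E
```

```text
a [-0.1106, -0.1162, -0.0584] [0.0, 0.0, 0.0] rows>= 2.7
b [-0.3794, -0.1258, -0.2323] [0.1, -21.6, -0.0] rows>= 7.4
c [-0.5537, -0.115, -0.6348] [0.1, -41.6, -0.1] rows>= 13.6
```

Call:
apply_moves(
  deltas=[
    [[-0.055,-0.06,-0.03],[0,0,0],-1],
    [[-0.11,-0.116,-0.058],[0,0,0],-1],
    [[-0.16,-0.12,-0.09],[0,-5,0],-1],
    [[-0.21,-0.12,-0.12],[0,-9,0],-1],
    [[-0.25,-0.125,-0.145],[0,-12,0],-1],
    [[-0.29,-0.125,-0.175],[0,-15,0],-1],
    [[-0.34,-0.125,-0.205],[0,-18,0],-1],
    [[-0.38,-0.125,-0.232],[0,-21.6,0],-1],
    [[-0.4,-0.125,-0.28],[0,-24,0],-1],
    [[-0.42,-0.122,-0.33],[0,-27,0],-1],
    [[-0.44,-0.12,-0.38],[0,-29,0],-1],
    [[-0.46,-0.12,-0.43],[0,-31,0],-1],
  ],
)

```text
t: 1.65
ee_pos: [0.5136, -0.0852, 0.5239]
eef_rot: [-1.573, 0.001, -2.278]
ft_force: [0.9, 0.0, -0.7]
opening: 0.998
```

```bash
python3 - <<'E'
from h import *
s=sense();print(s['t'],s['ee_pos'],s['joints'])
rel((.538,.137,.52),Rdown(-30),tag='c')
E
```

```text
1.65 [ 0.51361658 -0.08522386  0.52394546] [-3.59723863e-01 -1.27674088e-01  1.80234286e+00  1.74975837e-03
  1.46863758e+00  3.47143922e-01]
c [-0.1848, 0.0044, -0.1258] [0.1, -10.5, -0.1] rows>= 3.6
```

Call:
apply_moves(
  deltas=[
    [[-0.045,0.0,-0.03],[0,-3,0],-1],
    [[-0.09,0.0,-0.06],[0,-6,0],-1],
    [[-0.14,0.0,-0.095],[0,-8,0],-1],
    [[-0.185,0.004,-0.126],[0,-10.5,0],-1],
    [[-0.185,0.004,-0.126],[0,-10.5,0],-1],
  ],
)

```text
t: 2.28
ee_pos: [0.5376, 0.1405, 0.5194]
eef_rot: [-1.574, 0.001, -2.089]
ft_force: [0.2, 0.4, -1.3]
opening: 1.0
```

```bash
python3 - <<'E'
from h import *
s=sense();print(s['t'],s['ee_pos'],s['joints'])
cv2.imwrite('pics/w1.png',get_image('wrist'));cv2.imwrite('pics/s1.png',get_image('side'))
E
```

```text
2.275 [0.53761414 0.14051692 0.5194334 ] [ 0.07266443 -0.04415444  1.73238603  0.00285212  1.45589311  0.5904678 ]
```

View pics/w1.png

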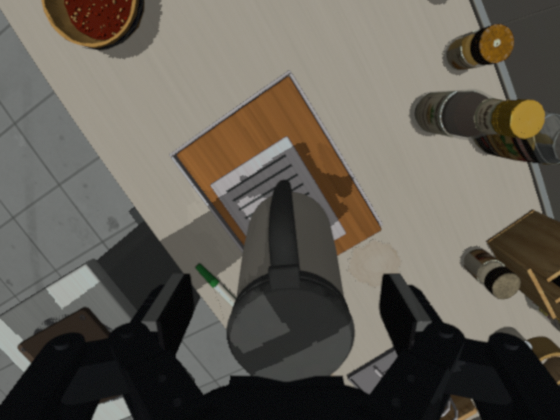

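View pics/s1.png

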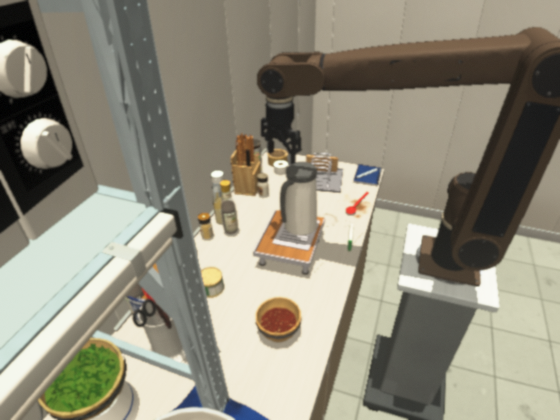

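```bash
python3 - <<'E'
from h import *
a=cv2.imread("pics/w1.png")
cv2.imwrite("pics/z4.png",cv2.resize(a[60:385,165:390],None,fx=2.3,fy=1.8,interpolation=cv2.INTER_CUBIC))
b=a[170:390,210:370]; cv2.imwrite("pics/z4.png",cv2.convertScaleAbs(cv2.resize(b,None,fx=2.7,fy=2.7,interpolation=cv2.INTER_CUBIC),alpha=2.2))
cv2.imwrite("pics/z5.png",cv2.resize(a[60:265,165:390],None,fx=2.8,fy=2.8,interpolation=cv2.INTER_CUBIC))
E
```

```text
(no output)
```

View pics/z4.png

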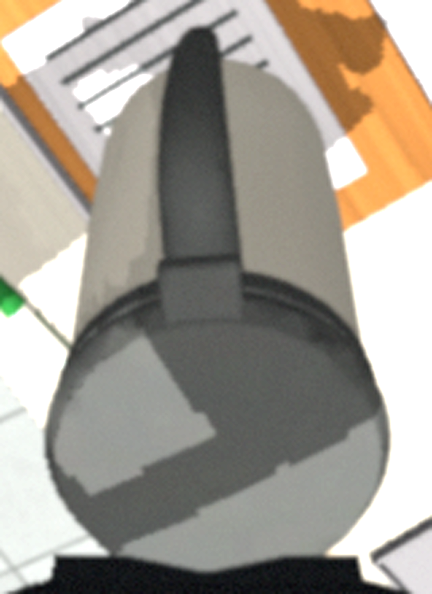

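View pics/z5.png

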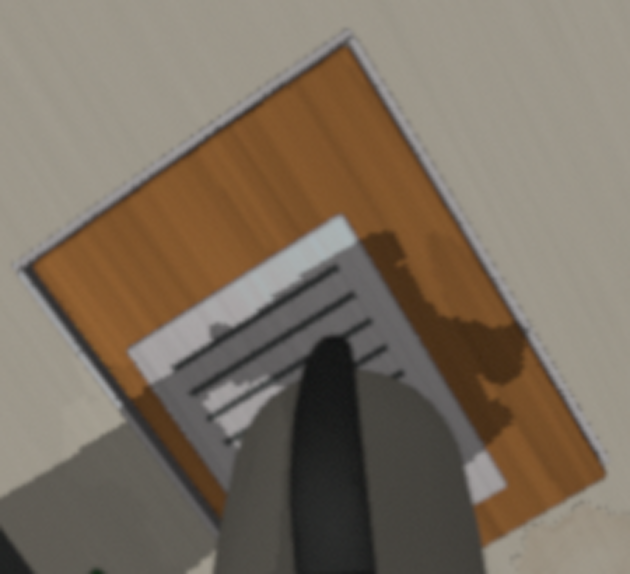

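```bash
python3 - <<'E'
from h import *
np.set_printoptions(precision=4,suppress=True)
s={'ee_pos':np.array([0.53761414,0.14051692,0.5194334]),'eef_rot':np.array([-1.574,.001,-2.089])}
T=toolT(s)
A=lambda u,v:(210+u/2.7-.3,170+v/2.7-.3)
B=lambda u,v:(165+u/2.8-.3,60+v/2.8-.3)
P=lambda q,z:plane('wrist',*q,z,T)
fl,fr=P(A(160,262),.274),P(A(242,256),.274); print('handle top front',fl,fr,np.linalg.norm(fl-fr))
L,R=P(A(47,438),.297),P(A(388,430),.297); print('lid LR',L,R,np.linalg.norm(L-R),'mid',(L+R)/2)
print('lid front',P(A(210,318),.297))
print('handle bottom outer',P(A(197,28),.13))
for nm,q,z in [('deck back L',(36,263),.065),('deck back R',(348,48),.065),('deck front R',(604,472),.065)]: print(nm,P(B(*q),z))
for nm,q in [('plate BL',(130,351)),('plate BR',(342,215)),('plate FR',(504,489))]: print(nm,P(B(*q),.07))
h=(fl+fr)/2; c=(L+R)/2
print('az',np.degrees(np.arctan2(*(h-c)[:2][::-1])),np.linalg.norm((h-c)[:2]))
v=fr-fl; print('az of normal',np.degrees(np.arctan2(v[1],v[0])))
E
```

```text
handle top front [0.5107 0.1185 0.274 ] [0.5309 0.1091 0.274 ] 0.022236073851206767
lid LR [0.4655 0.0984 0.297 ] [0.5444 0.0563 0.297 ] 0.08947170327405804 mid [0.505  0.0773 0.297 ]
lid front [0.5207 0.1089 0.297 ]
handle bottom outer [0.5338 0.1421 0.13  ]
deck back L [0.425  0.2279 0.065 ]
deck back R [0.5962 0.2368 0.065 ]
deck front R [0.6097 0.0035 0.065 ]
plate BL [0.4416 0.1715 0.07  ]
plate BR [0.5588 0.1765 0.07  ]
plate FR [0.5626 0.0224 0.07  ]
az 66.53983276896611 0.0397746507882167
az of normal -24.97961320749876
```

```bash
python3 - <<'E'
from h import *
rel((.534,.1415,.45),Rdown(-25.5)); rel((.534,.1415,.408),Rdown(-25.5))
E
```

```text
[-0.0013, 0.0699, -0.0051] [0.1, -4.4, -0.0] rows>= 1.1
 [-0.0013, 0.1119, -0.005] [0.1, -4.4, -0.0] rows>= 1.8
```

Call:
apply_moves(
  deltas=[
    [[-0.001,0.035,-0.005],[0,-4.4,0],-1],
    [[-0.001,0.07,-0.005],[0,-4.4,0],-1],
    [[-0.001,0.09,-0.005],[0,-4.4,0],-1],
    [[-0.001,0.102,-0.005],[0,-4.4,0],-1],
    [[-0.001,0.11,-0.005],[0,-4.4,0],-1],
    [[-0.001,0.111,-0.005],[0,-4.4,0],-1],
  ],
)

```text
t: 3.12
ee_pos: [0.5341, 0.1411, 0.4092]
eef_rot: [-1.573, 0.001, -2.017]
ft_force: [0.7, -0.5, 0.7]
opening: 0.999
```

```bash
python3 - <<'E'
from h import *
s=sense();print(s['t'],s['ee_pos'],s['joints'])
a=get_image('wrist');cv2.imwrite('pics/w2.png',cv2.convertScaleAbs(a,alpha=1.8))
E
```

```text
3.125 [0.53405602 0.14106913 0.40922388] [7.43171582e-02 1.27290375e-02 1.87526924e+00 1.75674822e-03
 1.25486521e+00 5.19895532e-01]
```

View pics/w2.png

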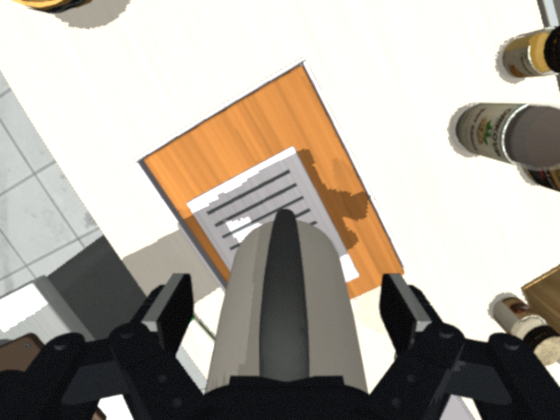

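Call:
apply_moves(
  deltas=[
    [[0,0,0],[0,0,0],1],
    [[0,0,0],[0,0,0],1],
    [[0,0,0],[0,0,0],1],
    [[0,0,0],[0,0,0],1],
    [[0,0,0],[0,0,0],1],
    [[0,0,0],[0,0,0],1],
  ],
  grip_force=110,
)

```text
t: 3.92
ee_pos: [0.5341, 0.1414, 0.41]
eef_rot: [-1.572, 0.002, -2.017]
ft_force: [-1.3, 1.6, 2.8]
opening: 0.201
```

```bash
python3 - <<'E'
from h import *
s=sense();print(s['t'],s['ee_pos'],s['opening'],s['ft_force'],s['ft_torque'])
E
```

```text
3.925 [0.53408327 0.14137034 0.41002568] 0.20064832977575559 [-1.25373639  1.55347572  2.83495567] [ 0.16504936  0.10444501 -0.01379956]
```

Call:
apply_moves(
  deltas=[
    [[0,-0.01,0],[0,0,0],1],
    [[0,-0.02,0],[0,0,0],1],
    [[0,-0.03,0],[0,0,0],1],
    [[0,-0.035,0],[0,0,0],1],
  ],
)

```text
t: 4.42
ee_pos: [0.5342, 0.1412, 0.4459]
eef_rot: [-1.571, 0.002, -2.017]
ft_force: [0.1, -0.5, -6.6]
opening: 0.198
```

```bash
python3 - <<'E'
from h import *
s=sense();print(s['t'],s['ee_pos'],s['opening'],s['ft_force'],s['ft_torque'])
a=get_image('side');cv2.imwrite('pics/s2.png',cv2.resize(a[100:300,180:400],None,fx=3,fy=3))
E
```

```text
4.425 [0.53420337 0.14123974 0.44586015] 0.19755378540725915 [ 0.0829541  -0.54327006 -6.57448609] [ 0.51788044 -0.2087828  -0.03356177]
```

View pics/s2.png

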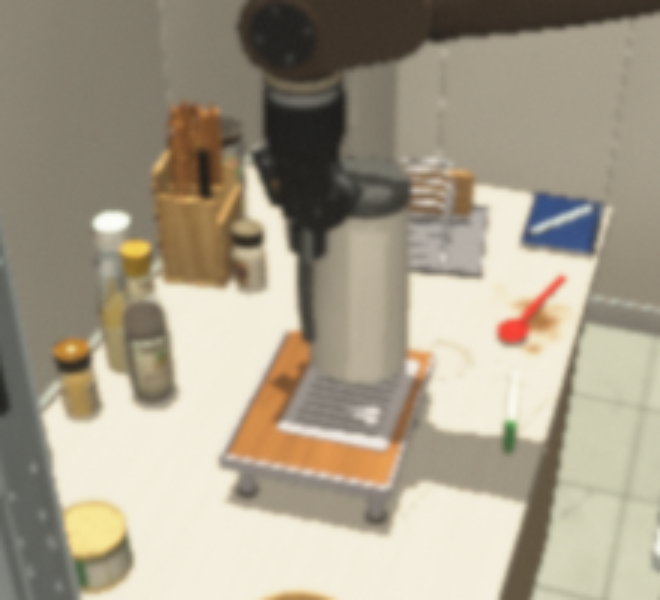

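```bash
python3 - <<'E'
from h import *
T=toolT();R=Rdown(-25.5)
rel((.594,.418,.455),R); rel((.594,.418,.36),R)
E
```

```text
[-0.2754, -0.0078, -0.0654] [-0.0, -0.0, -0.2] rows>= 4.5
 [-0.2752, 0.0872, -0.0655] [-0.0, -0.0, -0.2] rows>= 4.7
```

Call:
apply_moves(
  deltas=[
    [[-0.015,-0.008,-0.004],[0,0,0],1],
    [[-0.045,-0.008,-0.011],[0,0,0],1],
    [[-0.08,-0.008,-0.019],[0,0,0],1],
    [[-0.115,-0.008,-0.027],[0,0,0],1],
    [[-0.15,-0.008,-0.036],[0,0,0],1],
    [[-0.185,-0.008,-0.044],[0,0,0],1],
    [[-0.22,-0.008,-0.052],[0,0,0],1],
    [[-0.25,-0.008,-0.059],[0,0,0],1],
    [[-0.268,-0.008,-0.064],[0,0,0],1],
    [[-0.275,-0.008,-0.066],[0,0,0],1],
    [[-0.275,-0.008,-0.066],[0,0,0],1],
  ],
)

```text
t: 5.85
ee_pos: [0.5933, 0.4179, 0.4549]
eef_rot: [-1.57, 0.002, -2.016]
ft_force: [-0.3, -1.0, -6.3]
opening: 0.2
```

```bash
python3 - <<'E'
from h import *
s=sense();print(s['t'],s['ee_pos'],s['opening'],s['ft_force'],s['ft_torque'])
a=get_image('side');cv2.imwrite('pics/s3.png',a)
a=get_image('scene');cv2.imwrite('pics/c3.png',a)
E
```

```text
5.85 [0.59327797 0.41789546 0.45493732] 0.19957135666156464 [-0.25798346 -0.98597742 -6.3066595 ] [ 0.41753895 -0.16275978  0.02016515]
```

View pics/s3.png

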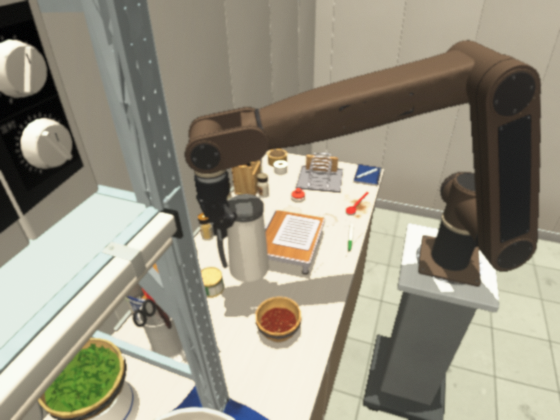

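View pics/c3.png

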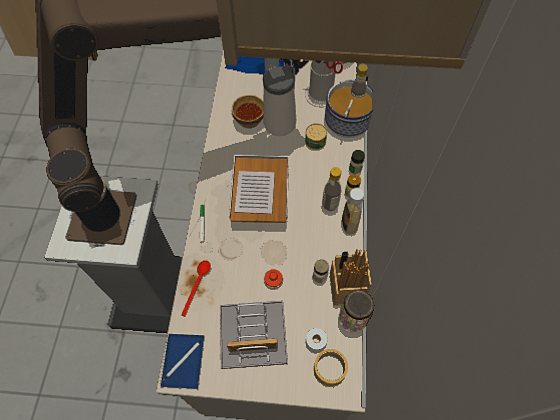

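```bash
python3 - <<'E'
from h import *
np.set_printoptions(precision=4,suppress=True)
print(plane('scene',283,137,.113), plane('scene',265,128,.113),plane('scene',296,128,.113))
a=cv2.imread('pics/c3.png')
cv2.imwrite("pics/z6.png",cv2.resize(a[145:235,220:300],None,fx=6.5,fy=6.5,interpolation=cv2.INTER_CUBIC))
cv2.imwrite("pics/z7.png",cv2.resize(a[40:150,220:350],None,fx=5,fy=5,interpolation=cv2.INTER_CUBIC))
b=cv2.imread('pics/s3.png')
cv2.imwrite("pics/z8.png",cv2.resize(b[180:340,190:320],None,fx=3.7,fy=3.7,interpolation=cv2.INTER_CUBIC))
E
```

```text
[0.5768 0.29   0.113 ] [0.5131 0.3225 0.113 ] [0.6173 0.3309 0.113 ]
```

View pics/z6.png

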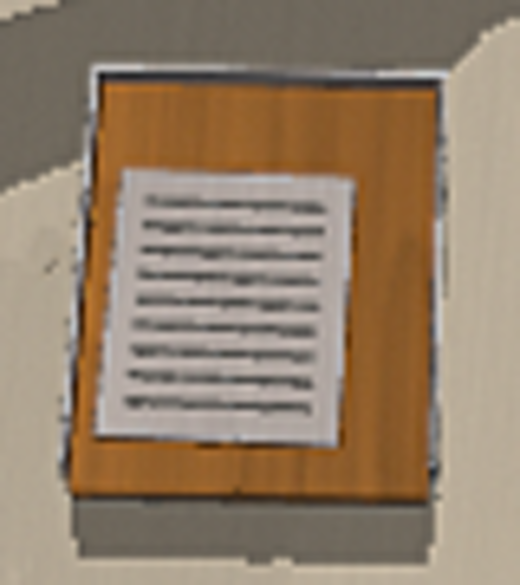

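View pics/z7.png

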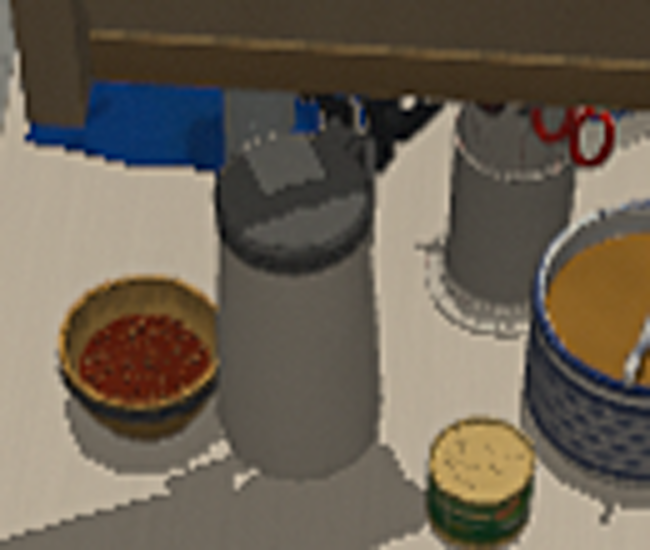

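View pics/z8.png

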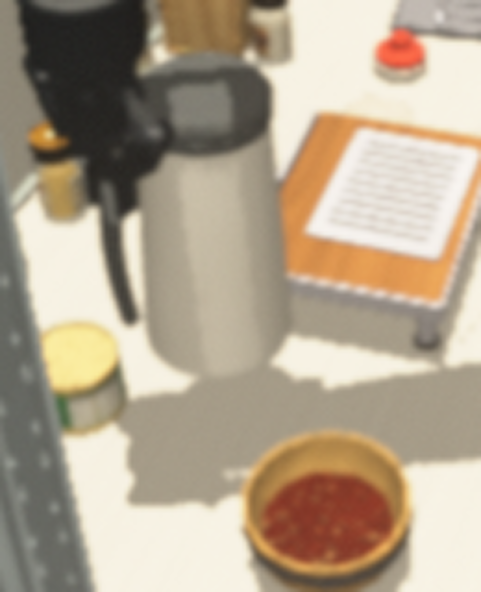

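Call:
apply_moves(
  deltas=[
    [[0,0.02,0],[0,0,0],1],
    [[0,0.045,0],[0,0,0],1],
    [[0,0.07,0],[0,0,0],1],
    [[0,0.09,0],[0,0,0],1],
    [[0,0.1,0],[0,0,0],1],
    [[0,0.104,0],[0,0,0],1],
    [[0,0.107,0],[0,0,0],1],
    [[0,0.109,0],[0,0,0],1],
    [[0,0.109,0],[0,0,0],1],
  ],
)

```text
t: 7.08
ee_pos: [0.5936, 0.4173, 0.3467]
eef_rot: [-1.57, 0.003, -2.017]
ft_force: [0.5, -0.7, -6.6]
opening: 0.198
```

Call:
apply_moves(
  deltas=[
    [[0,0.002,0],[0,0,0],1],
    [[0,0.003,0],[0,0,0],1],
    [[0,0.004,0],[0,0,0],1],
    [[0,0.005,0],[0,0,0],1],
    [[0,0.005,0],[0,0,0],1],
  ],
)

```text
t: 7.7
ee_pos: [0.5939, 0.4177, 0.3434]
eef_rot: [-1.568, 0.005, -2.017]
ft_force: [1.3, 1.9, -0.5]
opening: 0.2
```

Call:
apply_moves(
  deltas=[
    [[0,0.002,0],[0,0,0],1],
    [[0,0.002,0],[0,0,0],1],
  ],
)

```text
t: 7.95
ee_pos: [0.5941, 0.4181, 0.3429]
eef_rot: [-1.567, 0.008, -2.017]
ft_force: [1.2, 2.6, 2.8]
opening: 0.197
```

```bash
python3 - <<'E'
from h import *
s=sense();print(s['t'],s['ee_pos'],s['opening'],s['ft_force'],s['ft_torque'])
a=get_image('side')
cv2.imwrite("pics/z9.png",cv2.resize(a[180:340,190:320],None,fx=3.7,fy=3.7,interpolation=cv2.INTER_CUBIC))
E
```

```text
7.95 [0.59411166 0.41807648 0.34285924] 0.19652102781221448 [1.15442274 2.5843649  2.754881  ] [ 0.65537887 -0.05087252 -0.0408095 ]
```

View pics/z9.png

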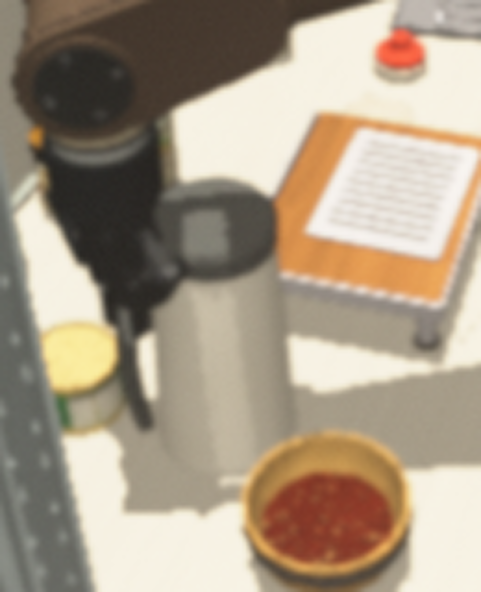

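```bash
python3 - <<'E'
from h import *
for p in [(.565,.347,0),(.565,.347,.1),(.565,.347,.22)]:
    q=proj('side',np.array(p)); print((q-[190,180])*3.7)
E
```

```text
[220.65884325 421.22942612]
[211.62541303 335.1101552 ]
[199.46460096 217.60975435]
```

Call:
apply_moves(
  deltas=[
    [[0,0,0],[0,0,0],0.3],
    [[0,0,0],[0,0,0],-0.3],
    [[0,0,0],[0,0,0],-1],
    [[0,0,0],[0,0,0],-1],
    [[0,0,0],[0,0,0],-1],
    [[0,-0.03,0],[0,0,0],-1],
    [[0,-0.08,0],[0,0,0],-1],
    [[0,-0.13,0],[0,0,0],-1],
    [[0,-0.17,0],[0,0,0],-1],
  ],
)

```text
t: 9.12
ee_pos: [0.5927, 0.4171, 0.5158]
eef_rot: [-1.565, 0.009, -2.017]
ft_force: [1.1, -0.1, 1.1]
opening: 1.002
```

```bash
python3 - <<'E'
from h import *
s=sense();print(s['t'],s['ee_pos'],s['opening'],s['ft_force'],s['joints'])
a=get_image('side')
cv2.imwrite("pics/z10.png",cv2.resize(a[180:340,190:320],None,fx=3.7,fy=3.7,interpolation=cv2.INTER_CUBIC))
np.set_printoptions(precision=4,suppress=True)
Z=lambda u,v:(220+u/6.5-.4,145+v/6.5-.4)
for nm,q in [('deck FL',(70,494)),('deck FR',(430,499)),('deck BR',(440,88)),('deck BL',(100,80))]: print(nm,plane('scene',*Z(*q),.065))
P=[]
for nm,q in [('plate FL',(95,437)),('plate FR',(338,446)),('plate BR',(354,179)),('plate BL',(125,169))]: P.append(plane('scene',*Z(*q),.07));print(nm,P[-1])
print(np.mean(P,0))
E
```

```text
9.125 [0.59274803 0.41707752 0.51578438] 1.0016034087074799 [ 1.05939588 -0.05672477  1.12713357] [0.47333073 0.34029335 1.3103831  0.00153104 1.48015847 0.91965752]
deck FL [ 0.4358 -0.012   0.065 ]
deck FR [ 0.6099 -0.0001  0.065 ]
deck BR [0.5955 0.2393 0.065 ]
deck BL [0.4188 0.2298 0.065 ]
plate FL [0.4446 0.0175 0.07  ]
plate FR [0.5632 0.0225 0.07  ]
plate BR [0.5566 0.1766 0.07  ]
plate BL [0.4396 0.173  0.07  ]
[0.501  0.0974 0.07  ]
```

View pics/z10.png

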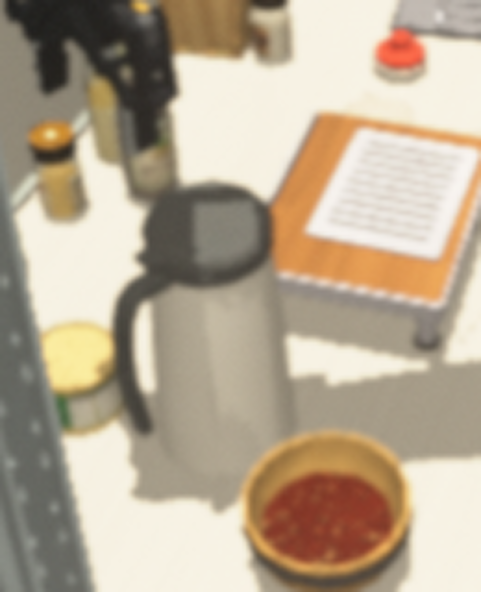

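```bash
python3 - <<'E'
from h import *
R=Rdown(3.2)
for z in (.5,.3,.2365): rel((.497,.205,z),R)
E
```

```text
[0.2329, 0.019, 0.005] [-0.9, -28.8, -0.8] rows>= 3.7
 [0.2364, 0.219, 0.0027] [-0.9, -28.8, -0.8] rows>= 5.2
 [0.2375, 0.2825, 0.002] [-0.9, -28.8, -0.8] rows>= 5.9
```

Call:
apply_moves(
  deltas=[
    [[0.04,0.003,0.001],[0,-6,0],-1],
    [[0.09,0.006,0.002],[0,-12,0],-1],
    [[0.14,0.01,0.003],[-0.5,-18,-0.5],-1],
    [[0.19,0.015,0.004],[-0.9,-24,-0.8],-1],
    [[0.233,0.019,0.005],[-0.9,-28.8,-0.8],-1],
    [[0.233,0.05,0.005],[-0.9,-28.8,-0.8],-1],
    [[0.234,0.1,0.004],[-0.9,-28.8,-0.8],-1],
    [[0.235,0.15,0.003],[-0.9,-28.8,-0.8],-1],
    [[0.236,0.2,0.003],[-0.9,-28.8,-0.8],-1],
    [[0.237,0.24,0.002],[-0.9,-28.8,-0.8],-1],
    [[0.237,0.265,0.002],[-0.9,-28.8,-0.8],-1],
    [[0.237,0.27,0.002],[-0.9,-28.8,-0.8],-1],
  ],
)

```text
t: 10.68
ee_pos: [0.4961, 0.2051, 0.2467]
eef_rot: [-1.575, -0.0, -1.515]
ft_force: [-0.2, 0.4, 0.3]
opening: 0.999
```

```bash
python3 - <<'E'
from h import *
s=sense();print(s['t'],s['ee_pos'],s['opening'],s['ft_force'],s['joints'])
rel((.497,.205,.2285),Rdown(3.2))
a=get_image('wrist');cv2.imwrite('pics/w4.png',a)
a=get_image('side');cv2.imwrite('pics/s4.png',a)
E
```

```text
10.675 [0.49606233 0.20510187 0.24668718] 0.9992027730648503 [-0.15281774  0.35019131  0.25704103] [2.02922466e-01 1.74961852e-01 2.02587807e+00 3.37629905e-04
 9.45211889e-01 1.46480949e-01]
 [0.0001, 0.0182, 0.001] [0.3, 0.0, 0.0] rows>= 0.3
```

View pics/w4.png

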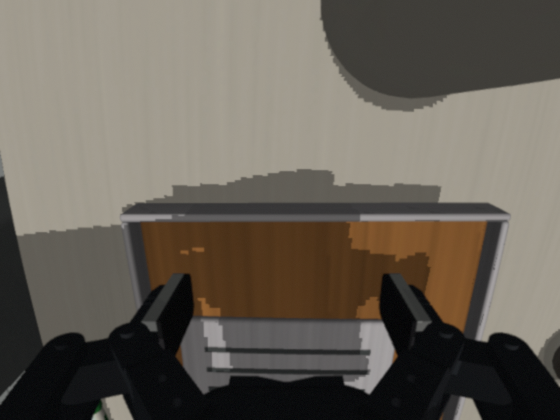

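View pics/s4.png

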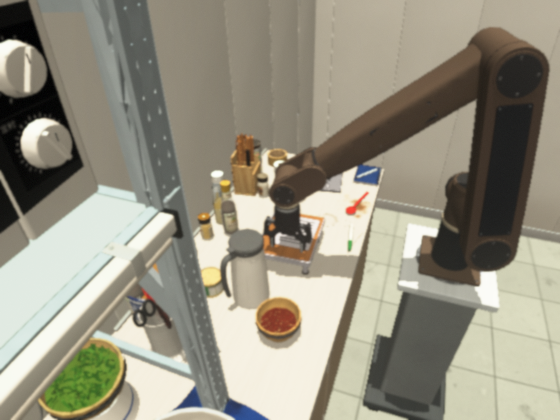

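```bash
python3 - <<'E'
from h import *
print(plane('wrist',200,319,.07),plane('wrist',390,320,.07), plane('wrist',300,220,.065))
E
```

```text
[0.45295154 0.1728478  0.07      ] [0.5559503  0.17771558 0.07      ] [0.50330638 0.23093242 0.065     ]
```

Call:
apply_moves(
  deltas=[
    [[0,0.01,0.001],[0.3,0,0],-1],
    [[0,0.015,0.001],[0.3,0,0],-1],
    [[0,0.018,0.001],[0.3,0,0],-1],
    [[0,0.019,0.001],[0.3,0,0],-1],
  ],
)

```text
t: 11.28
ee_pos: [0.498, 0.2054, 0.2299]
eef_rot: [-1.566, 0.0, -1.515]
ft_force: [0.9, 0.4, -0.4]
opening: 1.001
```

Call:
apply_moves(
  deltas=[
    [[0,0.002,0],[0,0,0],-1],
    [[0,0.003,0],[0,0,0],-1],
    [[0,0.004,0],[0,0,0],-1],
  ],
)

```text
t: 11.65
ee_pos: [0.4981, 0.2054, 0.2259]
eef_rot: [-1.566, 0.0, -1.514]
ft_force: [0.6, 0.4, 0.8]
opening: 0.999
```

Call:
apply_moves(
  deltas=[
    [[0,0.001,0],[0,0,0],-1],
    [[0,0.002,0],[0,0,0],-1],
  ],
)

```text
t: 11.9
ee_pos: [0.4984, 0.2055, 0.2253]
eef_rot: [-1.568, -0.0, -1.514]
ft_force: [-4.0, -1.5, 12.1]
opening: 1.004
```

Call:
apply_moves(
  deltas=[
    [[0,-0.002,0],[0,0,0],-1],
    [[0.012,-0.0015,0],[0,0,0],-1],
    [[0.022,-0.0015,0],[0,0,0],-1],
    [[0.032,-0.0015,0],[0,0,0],-1],
    [[0.042,-0.0015,0],[0,0,0],-1],
    [[0.052,-0.0015,0],[0,0,0],-1],
    [[0.062,-0.0015,0],[0,0,0],-1],
    [[0.066,-0.0015,0],[0,0,0],-1],
  ],
)

```text
t: 12.9
ee_pos: [0.5022, 0.1389, 0.2268]
eef_rot: [-1.568, -0.0, -1.515]
ft_force: [-0.0, 1.4, -0.8]
opening: 0.998
```

```bash
python3 - <<'E'
from h import *
s=sense();print(s['t'],s['ee_pos'],s['ft_force'])
a=get_image('scene');cv2.imwrite("pics/z11.png",cv2.resize(a[130:300,200:340],None,fx=3.5,fy=3.5,interpolation=cv2.INTER_CUBIC))
a=get_image('wrist');cv2.imwrite('pics/w5.png',a)
E
```

```text
12.9 [0.50216166 0.13892667 0.22678495] [-0.03476515  1.41585494 -0.83783798]
```

View pics/z11.png

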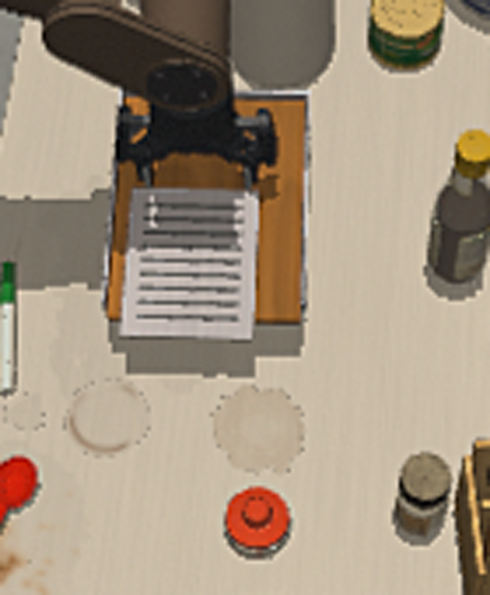

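View pics/w5.png

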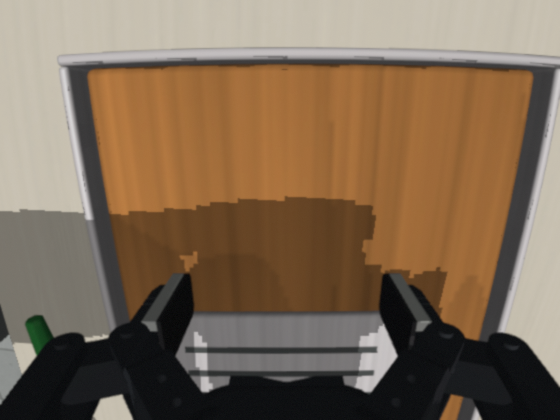

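```bash
python3 - <<'E'
from h import *
Z=lambda u,v:(200+u/3.5-.4,130+v/3.5-.4)
a=plane('scene',*Z(121,334),.07);b=plane('scene',*Z(252,338),.07);print(a,b)
c=np.cos(.063);s=np.sin(.063)
m=(a+b)/2; m=m-[.515,.1142,0]; print('front edge y stand',-s*m[0]+c*m[1], 'x',c*m[0]+s*m[1])
E
```

```text
[ 0.45055509 -0.02898318  0.07      ] [ 0.56751121 -0.02312813  0.07      ]
front edge y stand -0.13960174442297107 x -0.01478527795667385
```

Call:
apply_moves(
  deltas=[
    [[0.01,0,0],[0,0,0],-1],
    [[0.02,0,0],[0,0,0],-1],
    [[0.03,0,0],[0,0,0],-1],
    [[0.034,0,0],[0,0,0],-1],
    [[0.034,0,0],[0,0,0],-1],
    [[0.02,0,0],[0,0,0],-1],
    [[0.01,-0.03,0],[0,0,0],-1],
    [[0.01,-0.09,0],[0,0,0],-1],
    [[0.01,-0.15,0],[0,0,0],-1],
    [[0.01,-0.2,0],[0,0,0],-1],
  ],
)

```text
t: 14.25
ee_pos: [0.5017, 0.1303, 0.4297]
eef_rot: [-1.565, -0.0, -1.514]
ft_force: [1.1, -0.1, 0.4]
opening: 0.998
```

```bash
python3 - <<'E'
from h import *
s=sense();print(s['t'],s['ee_pos'],s['ft_force'],s['joints'])
a=get_image('scene');cv2.imwrite("pics/z12.png",cv2.resize(a[130:300,200:340],None,fx=3.5,fy=3.5,interpolation=cv2.INTER_CUBIC))
a=get_image('wrist');cv2.imwrite('pics/w6.png',a)
E
```

```text
14.25 [0.5017422  0.13029573 0.42971972] [ 1.13958703 -0.14228927  0.36741933] [ 5.82381777e-02 -8.38174099e-02  1.93115387e+00 -4.00632171e-04
  1.28847002e+00  1.05688325e-03]
```

View pics/z12.png

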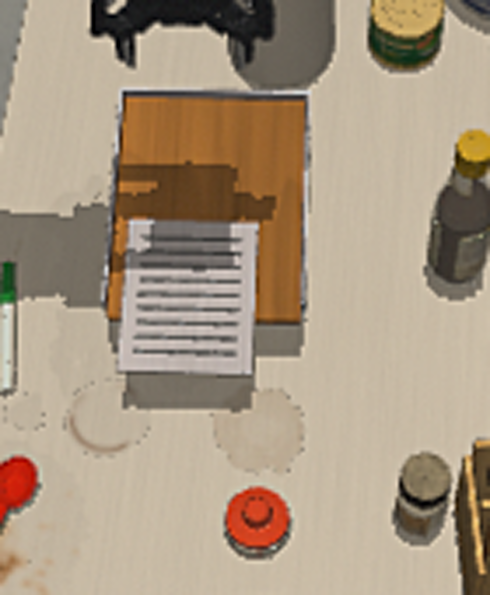

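View pics/w6.png

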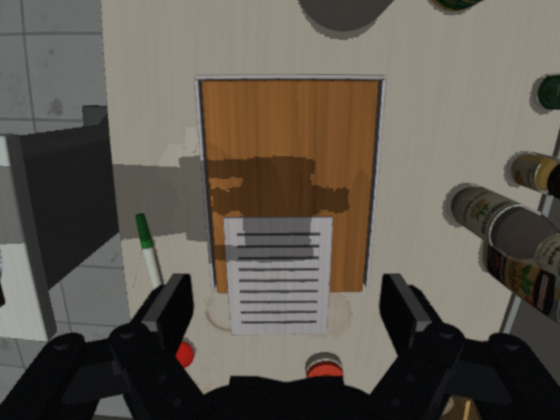

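```bash
python3 - <<'E'
from h import *
np.set_printoptions(precision=4,suppress=True)
Z=lambda u,v:(200+u/3.5-.4,130+v/3.5-.4)
P=[plane('scene',*Z(*q),.07) for q in [(118,370),(251,374),(258,223),(128,219)]]
P2=[plane('wrist',*q,.07) for q in [(231,334),(328,332),(331,217),(225,218)]]
c=np.cos(.063);s=np.sin(.063)
for Q in (P,P2):
    print(np.array(Q)[:,:2].tolist()); m=np.mean(Q,0)-[.515,.1142,.07]; print(np.mean(Q,0),'stand',c*m[0]+s*m[1],-s*m[0]+c*m[1], 'hd',np.arctan2(*(Q[1]-Q[0])[:2][::-1]))
# timer
for q in [(226,520),(290,520),(258,487),(258,557)]: print('timer',plane('scene',*Z(*q),.03))
print('knob',plane('scene',*Z(257,508),.046),'wrist red',plane('wrist',325,372,.046))
E
```

```text
[[0.45256770976717636, -0.06454694618540535], [0.5700058666794322, -0.0585301184590864], [0.5617449157683081, 0.0955744567379172], [0.4414470429079549, 0.08985297491857525]]
[0.5064 0.0156 0.07  ] stand -0.014750110174530675 -0.09787794042429133 hd 0.05118925218934487
[[0.45321797373272255, -0.062238519836074646], [0.5729368120765295, -0.05401119770453311], [0.5610266363388986, 0.09657701328327191], [0.44683744368922, 0.08967936355069778]]
[0.5085 0.0175 0.07  ] stand -0.01257036397424751 -0.09609756856323715 hd 0.06861415503374149
timer [ 0.5591 -0.1811  0.03  ]
timer [ 0.6144 -0.1763  0.03  ]
timer [ 0.5839 -0.1482  0.03  ]
timer [ 0.5899 -0.2122  0.03  ]
knob [ 0.5857 -0.1739  0.046 ] wrist red [ 0.5812 -0.1421  0.046 ]
```

```bash
cat >> h.py <<'E'
Rz=lambda a:Ro.from_euler('z',a).as_matrix()
Ry=lambda a:Ro.from_euler('y',a).as_matrix()
R0=np.array([[0,0,-1],[-1,0,0],[0,1,0.]])  # cols x=-y,y=+z,z=-x
R0=np.stack([[0,-1,0],[0,0,1],[-1,0,0]],1).astype(float)
def FR(q,s4=1): return Rz(q[0])@Ry(q[1]+q[2])@Rz(s4*q[3])@Ry(q[4])@Rz(q[5])@R0
def Rhor(az,up=1,pitch=0): # tool y horizontal at az deg, z up/down
    a=np.radians(az); y=np.array([np.cos(a),np.sin(a),0]); z=np.array([0,0,float(up)]); return np.stack([np.cross(y,z),y,z],1)
E
python3 - <<'E'
from h import *
s=sense(); q=s['joints']; np.set_printoptions(precision=3,suppress=True)
print(FR(q)-toolT(s)[:3,:3])
for up in (1,-1):
  for j1 in (-.3,-.6,-.9):
    for a in (1.9,2.3):
      M=(Rz(j1)@Ry(a)).T@Rhor(85,up)@R0.T
      e=Ro.from_matrix(M).as_euler('ZYZ'); print(up,j1,a,'j4,5,6',e, 'j4 alt s4=-1')
E
```

```text
[[-0. -0. -0.]
 [-0. -0. -0.]
 [ 0.  0. -0.]]
1 -0.3 1.9 j4,5,6 [ 1.501  1.772 -1.907] j4 alt s4=-1
1 -0.3 2.3 j4,5,6 [ 1.428  1.729 -2.311] j4 alt s4=-1
1 -0.6 1.9 j4,5,6 [ 1.391  2.054 -1.944] j4 alt s4=-1
1 -0.6 2.3 j4,5,6 [ 1.212  1.945 -2.369] j4 alt s4=-1
1 -0.9 1.9 j4,5,6 [ 1.242  2.328 -2.032] j4 alt s4=-1
1 -0.9 2.3 j4,5,6 [ 0.958  2.143 -2.486] j4 alt s4=-1
-1 -0.3 1.9 j4,5,6 [1.501 1.772 1.235] j4 alt s4=-1
-1 -0.3 2.3 j4,5,6 [1.428 1.729 0.83 ] j4 alt s4=-1
-1 -0.6 1.9 j4,5,6 [1.391 2.054 1.197] j4 alt s4=-1
-1 -0.6 2.3 j4,5,6 [1.212 1.945 0.773] j4 alt s4=-1
-1 -0.9 1.9 j4,5,6 [1.242 2.328 1.11 ] j4 alt s4=-1
-1 -0.9 2.3 j4,5,6 [0.958 2.143 0.656] j4 alt s4=-1
```

```bash
python3 - <<'E'
from h import *
np.set_printoptions(precision=4,suppress=True)
for dz in (0,.05,.1,.15,.2): print('s1',dz,proj('side',np.array([.5376,.1405,.5194+dz])),'s4',proj('side',np.array([.496,.205,.2467+dz])))
# fit planar
D=[([-1.399,.28719,1.5782,1.2786],[.21346,-.64009,.40332]),([-.35972,-.12767,1.80234,1.46864],[.51362,-.08522,.52395]),([.07266,-.04415,1.73239,1.45589],[.53761,.14052,.51943]),([.07432,.01273,1.87527,1.25487],[.53406,.14107,.40922]),([.47333,.34029,1.31038,1.48016],[.59275,.41708,.51578]),([.20292,.17496,2.02588,.94521],[.49606,.20510,.24669]),([.05824,-.08382,1.93115,1.28847],[.50174,.13030,.42972])]
A=[];B=[]
for q,p in D:
    x=np.cos(q[0])*p[0]+np.sin(q[0])*p[1]; l=-np.sin(q[0])*p[0]+np.cos(q[0])*p[1]
    a,b=q[1],q[1]+q[2]
    # params: r0, L1, L2, e (elbow offset perp), h
    A.append([1,np.sin(a),np.sin(b),np.cos(b),0]);B.append(x)
    A.append([0,np.cos(a),np.cos(b),-np.sin(b),1]);B.append(p[2]); print('lat',l)
s=np.linalg.lstsq(np.array(A),np.array(B),rcond=None);print(s[0],np.abs(np.array(A)@s[0]-B).max())
E
```

```text
s1 0 [278.3473 103.5001] s4 [286.2032 205.724 ]
s1 0.05 [277.9227  84.453 ] s4 [286.0275 191.1059]
s1 0.1 [277.4763  64.3349] s4 [285.8413 175.6414]
s1 0.15 [277.0072  43.0888] s4 [285.6438 159.2686]
s1 0.2 [276.5149  20.6624] s4 [285.4341 141.9213]
lat 0.10089272249159481
lat 0.10103495989832406
lat 0.10112084733852866
lat 0.10102577152069524
lat 0.10101755523675171
lat 0.1009207090548729
lat 0.10087425922281122
[-0.0001  0.4438  0.5729  0.0217  0.1648] 0.0005475989656672509
```

```bash
python3 - <<'E'
from h import *
np.set_printoptions(precision=3,suppress=True)
T=toolT(); R=T[:3,:3]
rv=Ro.from_matrix(R.T@Rhor(75,1)).as_rotvec(); print(np.degrees(rv),np.linalg.norm(np.degrees(rv)))
for k in np.linspace(0,1,9):
    Rk=R@Ro.from_rotvec(k*rv).as_matrix()
    e=Ro.from_matrix((Rz(-.5)@Ry(2.0)).T@Rk@R0.T).as_euler('ZYZ'); print(k,e,'y',Rk[:,1])
rel((.45,-.25,.43),Rhor(75,1))
rel((.47,-.10,.43),R)
E
```

```text
[ 76.14  -55.007  56.015] 109.36540980939327
0.0 [ 0.01   1.126 -0.562] y [ 0.018  0.001 -1.   ]
0.125 [ 0.233  1.072 -0.784] y [ 0.167  0.14  -0.976]
0.25 [ 0.469  1.065 -1.018] y [ 0.291  0.291 -0.911]
0.375 [ 0.697  1.105 -1.245] y [ 0.383  0.445 -0.81 ]
0.5 [ 0.905  1.188 -1.452] y [ 0.438  0.592 -0.677]
0.625 [ 1.083  1.305 -1.629] y [ 0.453  0.724 -0.52 ]
0.75 [ 1.234  1.449 -1.779] y [ 0.427  0.835 -0.349]
0.875 [ 1.362  1.611 -1.904] y [ 0.361  0.917 -0.172]
1.0 [ 1.47   1.787 -2.011] y [ 0.259  0.966 -0.   ]
 [0.3767, 0.0037, -0.0748] [76.1, -55.0, 56.0] rows>= 10.2
 [0.2281, 0.0042, -0.0462] [0.0, 0.0, 0.0] rows>= 3.7
```

Call:
apply_moves(
  deltas=[
    [[0.05,0,-0.01],[0,0,0],-1],
    [[0.1,0.0,-0.02],[4,-3,3],-1],
    [[0.15,0.0,-0.03],[10,-7,7],-1],
    [[0.2,0,-0.04],[16,-11,12],-1],
    [[0.25,0,-0.05],[22,-16,16],-1],
    [[0.29,0,-0.06],[28,-20,20],-1],
    [[0.33,0,-0.067],[34,-24,25],-1],
    [[0.36,0,-0.072],[40,-28.5,29],-1],
    [[0.377,0,-0.075],[46,-33,33.5],-1],
    [[0.377,0,-0.075],[52,-37,38],-1],
    [[0.377,0,-0.075],[58,-41.5,42.5],-1],
    [[0.377,0,-0.075],[63,-45,46],-0.2],
  ],
)

```text
t: 15.85
ee_pos: [0.4501, -0.2497, 0.4327]
eef_rot: [-0.243, 0.147, -0.456]
ft_force: [0.3, 0.2, 0.0]
opening: 0.821
```

```bash
python3 - <<'E'
from h import *
np.set_printoptions(precision=4,suppress=True)
s=sense();print(s['t'],s['ee_pos'],s['joints']);print(np.abs(FR(s['joints'])-toolT(s)[:3,:3]).max(),np.abs(FR(s['joints'],-1)-toolT(s)[:3,:3]).max())
q=s['joints'];p=s['ee_pos']
# p = Rz(j1)[ L1.. + lat_b*Y ] + Rf*(Rz(j4)*(n*la)+ ... ) ; solve lat_b, la, d
a,b=q[1],q[1]+q[2]; lb=np.array([0,1,0.])
base=np.array([.4438*np.sin(a)+.5729*np.sin(b)+.0217*np.cos(b),0,.4438*np.cos(a)+.5729*np.cos(b)-.0217*np.sin(b)+.1648])
loc=Rz(-q[0])@p-base
n=Ry(b)@Rz(q[3])@np.array([0,1,0]); y=Rz(-q[0])@toolT(s)[:3,1]
A=np.stack([lb,n,y+np.array([0,0,1])],1)
print(np.linalg.lstsq(A,loc,rcond=None))
rel((.45,-.25,.43),Rhor(75,1))
E
```

```text
15.85 [ 0.4501 -0.2497  0.4327] [-0.8396 -0.016   1.9688  1.1774  1.853  -1.9093]
2.7755575615628914e-16 1.6168372072895587
(array([0.101 , 0.    , 0.0758]), array([], dtype=float64), np.int32(3), array([1.6399, 0.7855, 0.4669]))
 [0.0005, 0.0004, -0.0026] [13.0, -9.7, 10.0] rows>= 1.8
```

```bash
cat >> h.py <<'E'
from scipy.optimize import least_squares
LIM=np.array([[-2.77,2.77],[-.9,2.22],[.21,2.48],[-1.53,4.67],[.24,2.81],[-2.84,2.84]])
def FK(q):
    a,b=q[1],q[1]+q[2]; R=FR(q)
    p=Rz(q[0])@np.array([.4438*np.sin(a)+.5729*np.sin(b)+.0217*np.cos(b),.101,.4438*np.cos(a)+.5729*np.cos(b)-.0217*np.sin(b)+.1648+.0758])
    return p+.0758*R[:,1],R
def IK(p,R,q0):
    f=lambda q:np.concatenate([(FK(q)[0]-p)*5,(FK(q)[1]-R).ravel()])
    r=least_squares(f,q0); q=r.x; return q,np.abs(r.fun).max(),((q>LIM[:,0])&(q<LIM[:,1])).all()
def G(g,R): return np.array(g)-.1547*R[:,1]
E
python3 - <<'E'
from h import *
np.set_printoptions(precision=3,suppress=True)
s=sense();q=s['joints'];print(FK(q)[0]-s['ee_pos'])
for az in (70,75,85):
    R=Rhor(az,1); g=(.497,-.038,.0675)
    for back in (.12,.06,0):
        p=G(g,R)-back*R[:,1]; print(az,back,p,*IK(p,R,q))
# drainer: tool down with in-plane tilt
hd=.16
for tilt in (0,10,18,-18):
    zc=np.array([-np.sin(hd),np.cos(hd),0]); y=np.array([np.cos(hd)*np.sin(np.radians(tilt)),np.sin(hd)*np.sin(np.radians(tilt)),-np.cos(np.radians(tilt))])
    R=np.stack([np.cross(y,zc),y,zc],1)
    for z in (.3,.14): p=G((.54,-.33,z),R); print('dr',tilt,z,p,*IK(p,R,q))
E
```

```text
[ 0.  0. -0.]
70 0.12 [ 0.403 -0.296  0.068] [-0.965  0.672  1.999  1.008  1.836 -2.748] 9.214157214998409e-13 True
70 0.06 [ 0.424 -0.24   0.068] [-0.865  0.649  2.049  1.097  1.784 -2.749] 2.9062169337734645e-12 True
70 0 [ 0.444 -0.183  0.068] [-0.755  0.633  2.083  1.198  1.734 -2.747] 1.0705325514948072e-11 True
75 0.12 [ 0.426 -0.303  0.068] [-0.931  0.702  1.935  0.965  1.875 -2.733] 7.86176679312689e-14 True
75 0.06 [ 0.441 -0.245  0.068] [-0.839  0.674  1.994  1.045  1.822 -2.736] 4.54081217071689e-13 True
75 0 [ 0.457 -0.187  0.068] [-0.737  0.653  2.039  1.137  1.771 -2.737] 2.86465295928906e-12 True
85 0.12 [ 0.473 -0.312  0.068] [-0.86   0.763  1.808  0.883  1.957 -2.711] 1.0408340855860843e-15 True
85 0.06 [ 0.478 -0.252  0.068] [-0.784  0.725  1.887  0.946  1.901 -2.719] 6.106226635438361e-15 True
85 0 [ 0.484 -0.192  0.068] [-0.697  0.694  1.951  1.02   1.847 -2.724] 1.7562340470789195e-13 True
dr 0 0.3 [ 0.54  -0.33   0.455] [-0.709  0.16   1.634  0.     1.347 -2.44 ] 1.8497634761110782e-14 True
dr 0 0.14 [ 0.54  -0.33   0.295] [-0.709  0.303  1.768  0.     1.071 -2.44 ] 4.736893526620399e-11 True
dr 10 0.3 [ 0.513 -0.334  0.452] [-0.76   0.096  1.711  0.147  1.231 -2.533] 8.021361352916756e-15 True
dr 10 0.14 [ 0.513 -0.334  0.292] [-0.76   0.247  1.845  0.171  0.95  -2.583] 5.6481042065570364e-11 True
dr 18 0.3 [ 0.493 -0.338  0.447] [-0.803  0.051  1.773  0.282  1.149 -2.628] 1.3877787807814457e-15 True
dr 18 0.14 [ 0.493 -0.338  0.287] [-0.803  0.211  1.904  0.338  0.872 -2.733] 1.6969758931395518e-12 True
dr -18 0.3 [ 0.587 -0.322  0.447] [-0.628  0.29   1.502 -0.221  1.575 -2.335] 2.298161660974074e-14 True
dr -18 0.14 [ 0.587 -0.322  0.287] [-0.628  0.427  1.627 -0.228  1.319 -2.276] 1.0746958878371515e-12 True
```

```bash
python3 - <<'E'
from h import *
np.set_printoptions(precision=3,suppress=True)
s=sense();q=s['joints']
for px in [(204,268),(184,315),(210,262)]: print('spoon',plane('scene',*px,0.005))
q1=q.copy(); q1[5]+=np.pi
for az in (62,66,70):
    R=Rhor(az,-1); g=(.4983,-.0386,.0675)
    for back,z in ((.06,.2),(.06,0),(0,0)):
        p=G(g,R)-back*R[:,1]+[0,0,z]; qq,e,ok=IK(p,R,q1); f=Rz(qq[0])@Ry(qq[1]+qq[2])@[0,0,1.]; n=np.cross(f,R[:,1]);n/=np.linalg.norm(n)
        print(az,back,z,p,qq,ok,'wrist',p-.0758*R[:,1],'f',f,'n',n)
hd=.16
for tilt in (27,18):
    zc=-np.array([-np.sin(hd),np.cos(hd),0]); t=np.radians(tilt); y=np.array([np.cos(hd)*np.sin(t),np.sin(hd)*np.sin(t),-np.cos(t)])
    R=np.stack([np.cross(y,zc),y,zc],1)
    for z in (.3,.14): p=G((.54,-.33,z),R); print('dr',tilt,z,p,*IK(p,R,q1))
E
```

```text
spoon [ 0.366 -0.154  0.005]
spoon [ 0.331 -0.308  0.005]
spoon [ 0.382 -0.133  0.005]
62 0.06 0.2 [ 0.398 -0.228  0.268] [-0.902  0.132  2.206  1.275  1.864  0.76 ] True wrist [ 0.362 -0.295  0.268] f [ 0.447 -0.565 -0.694] n [ 0.64  -0.34   0.689]
62 0.06 0 [ 0.398 -0.228  0.068] [-0.902  0.61   2.134  1.186  1.727  0.367] True wrist [ 0.362 -0.295  0.068] f [ 0.24  -0.303 -0.922] n [ 0.824 -0.438  0.358]
62 0 0 [ 0.426 -0.175  0.068] [-0.777  0.603  2.152  1.303  1.678  0.373] True wrist [ 0.39  -0.242  0.068] f [ 0.269 -0.265 -0.926] n [ 0.822 -0.437  0.364]
66 0.06 0.2 [ 0.411 -0.235  0.268] [-0.884  0.172  2.159  1.238  1.902  0.755] True wrist [ 0.38  -0.304  0.268] f [ 0.46  -0.56  -0.689] n [ 0.665 -0.296  0.685]
66 0.06 0 [ 0.411 -0.235  0.068] [-0.884  0.63   2.09   1.142  1.755  0.381] True wrist [ 0.38  -0.304  0.068] f [ 0.26  -0.316 -0.912] n [ 0.848 -0.378  0.372]
66 0 0 [ 0.435 -0.18   0.068] [-0.766  0.619  2.116  1.25   1.706  0.385] True wrist [ 0.405 -0.249  0.068] f [ 0.285 -0.275 -0.918] n [ 0.847 -0.377  0.376]
70 0.06 0.2 [ 0.425 -0.24   0.268] [-0.864  0.21   2.113  1.202  1.939  0.749] True wrist [ 0.399 -0.312  0.268] f [ 0.474 -0.555 -0.683] n [ 0.688 -0.25   0.681]
70 0.06 0 [ 0.425 -0.24   0.068] [-0.864  0.65   2.046  1.099  1.785  0.394] True wrist [ 0.399 -0.312  0.068] f [ 0.28  -0.328 -0.902] n [ 0.868 -0.316  0.384]
70 0 0 [ 0.445 -0.184  0.068] [-0.754  0.635  2.08   1.199  1.735  0.396] True wrist [ 0.419 -0.255  0.068] f [ 0.302 -0.283 -0.91 ] n [ 0.867 -0.316  0.386]
dr 27 0.3 [ 0.471 -0.341  0.438] [-0.853  0.008  1.842  0.454  1.074  0.382] 6.38378239159465e-15 True
dr 27 0.14 [ 0.471 -0.341  0.278] [-0.853  0.183  1.967  0.56   0.811  0.203] 2.6567636979279996e-12 True
dr 18 0.3 [ 0.493 -0.338  0.447] [-0.803  0.051  1.773  0.282  1.149  0.513] 8.326672684688674e-16 True
dr 18 0.14 [ 0.493 -0.338  0.287] [-0.803  0.211  1.904  0.338  0.872  0.409] 1.700029006457271e-12 True
```

```bash
python3 - <<'E'
from h import *
np.set_printoptions(precision=2,suppress=True)
s=sense();q=s['joints'];T=toolT(s);R=T[:3,:3]
Rt=Rhor(66,-1); p=np.array([.411,-.235,.35]); rel(p,Rt)
rv=Ro.from_matrix(R.T@Rt).as_rotvec()
for sg in (1,-1):
  v=rv if sg==1 else rv*(1-2*np.pi/np.linalg.norm(rv)); print(np.degrees(v))
  qq=q
  for k in np.linspace(0,1,9):
    Rk=R@Ro.from_rotvec(k*v).as_matrix(); qq,e,ok=IK(T[:3,3]+k*(p-T[:3,3]),Rk,qq); print(k,qq,ok,e<1e-3)
E
```

```text
[-0.029, 0.0173, -0.0863] [-1.7, 170.1, 20.5] rows>= 16.0
[ -1.65 170.14  20.52]
0.0 [-0.84 -0.02  1.97  1.18  1.85 -1.91] True True
0.125 [-0.84 -0.01  1.98  1.16  1.89 -1.56] True True
0.25 [-0.84 -0.    2.    1.15  1.93 -1.21] True True
0.375 [-0.85  0.01  2.02  1.16  1.96 -0.86] True True
0.5 [-0.85  0.01  2.04  1.19  1.98 -0.51] True True
0.625 [-0.86  0.02  2.06  1.21  2.   -0.15] True True
0.75 [-0.87  0.02  2.08  1.25  2.    0.21] True True
0.875 [-0.88  0.02  2.11  1.28  1.98  0.57] True True
1.0 [-0.88  0.02  2.13  1.3   1.95  0.93] True True
[   1.82 -187.25  -22.59]
0.0 [-0.84 -0.02  1.97  1.18  1.85 -1.91] True True
0.125 [-0.85 -0.02  2.    1.2   1.81 -2.33] True True
0.25 [-0.86 -0.03  2.03  1.23  1.79 -2.76] True True
0.375 [-0.86 -0.03  2.05  1.27  1.78 -3.18] False True
0.5 [-0.87 -0.03  2.08  1.31  1.79 -3.61] False True
0.625 [-0.87 -0.02  2.1   1.34  1.83 -4.04] False True
0.75 [-0.88 -0.    2.11  1.35  1.87 -4.47] False True
0.875 [-0.88  0.01  2.12  1.34  1.91 -4.91] False True
1.0 [-0.88  0.02  2.13  1.3   1.95 -5.35] False True
```

Flip the wrist the positive way in steps of 10°.

Call:
apply_moves(
  deltas=[
    [[-0.002,0.001,-0.005],[0,10,1.2],-0.1],
    [[-0.004,0.002,-0.01],[0,20,2.4],-0.1],
    [[-0.006,0.003,-0.015],[0,30,3.6],-0.1],
    [[-0.008,0.004,-0.02],[0,40,4.8],-0.1],
    [[-0.01,0.005,-0.025],[-0.5,50,6],-0.1],
    [[-0.012,0.006,-0.03],[-0.5,60,7.2],-0.1],
    [[-0.014,0.007,-0.035],[-0.7,70,8.4],-0.1],
    [[-0.016,0.008,-0.04],[-0.8,80,9.6],-0.1],
    [[-0.018,0.009,-0.045],[-0.9,90,10.8],-0.1],
    [[-0.02,0.01,-0.05],[-1,100,12],-0.1],
    [[-0.022,0.011,-0.055],[-1,110,13.2],-0.1],
    [[-0.024,0.012,-0.06],[-1.1,120,14.4],-0.1],
  ],
)

```text
t: 17.35
ee_pos: [0.4198, -0.237, 0.3748]
eef_rot: [-3.064, 0.864, 2.871]
ft_force: [0.3, 0.1, 0.8]
opening: 0.552
```

```bash
python3 - <<'E'
from h import *
s=sense();print(s['t'],s['joints'],s['opening'])
rel((.411,-.235,.268),Rhor(66,-1))
E
```

```text
17.35 [-0.86568999  0.01361631  2.08180172  1.23556621  1.99981006  0.09274783] 0.5521303241963955
 [0.0871, 0.0044, 0.0624] [-0.5, 49.7, 6.0] rows>= 4.7
```

Call:
apply_moves(
  deltas=[
    [[0.015,0.001,0.011],[0,10,1.2],-0.1],
    [[0.035,0.002,0.025],[0,20,2.4],-0.1],
    [[0.05,0.003,0.037],[-0.2,30,3.6],-0.1],
    [[0.07,0.004,0.05],[-0.4,40,4.8],-0.1],
    [[0.087,0.004,0.062],[-0.5,49.7,6],-0.1],
    [[0.087,0.004,0.062],[-0.5,49.7,6],-0.1],
    [[0.087,0.004,0.062],[-0.5,49.7,6],-0.1],
  ],
)

```text
t: 18.23
ee_pos: [0.4111, -0.2351, 0.2687]
eef_rot: [-3.141, 0.002, 2.724]
ft_force: [-1.2, -0.5, -0.9]
opening: 0.547
```

```bash
python3 - <<'E'
from h import *
s=sense();print(s['t'],s['ee_pos'],s['joints'],s['opening'])
R=Rhor(66,-1);p=G((.4983,-.0386,.0675),R)-.06*R[:,1]
rel(p+[0,0,.08],R);rel(p,R)
cv2.imwrite('pics/w7.png',get_image('wrist'))
cv2.imwrite('pics/c7.png',get_image('scene'))
E
```

```text
18.225 [ 0.41107076 -0.23514711  0.26873932] [-0.88382157  0.16942692  2.15853218  1.23777185  1.90350639  0.75473424] 0.5467337107161114
 [0.0005, 0.0004, 0.1212] [-0.0, 0.1, 0.1] rows>= 1.9
 [0.0007, 0.0004, 0.2012] [-0.0, 0.1, 0.1] rows>= 3.2
```

View pics/w7.png

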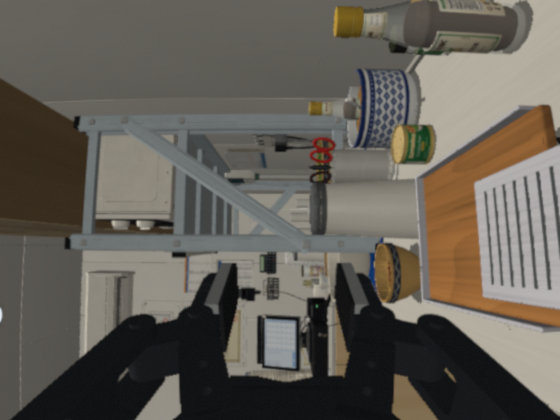

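View pics/c7.png

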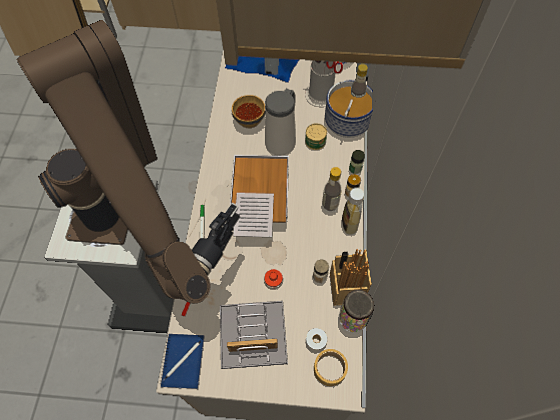

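Call:
apply_moves(
  deltas=[
    [[0,0,0.03],[0,0,0],-0.1],
    [[0,0,0.07],[0,0,0],-0.1],
    [[0,0,0.11],[0,0,0],-0.1],
    [[0,0,0.14],[0,0,0],-0.1],
    [[0,0,0.165],[0,0,0],-0.1],
    [[0,0,0.18],[0,0,0],-0.1],
  ],
)

```text
t: 19.08
ee_pos: [0.4118, -0.2361, 0.0888]
eef_rot: [-3.14, 0.004, 2.724]
ft_force: [1.2, -0.0, -0.1]
opening: 0.548
```

```bash
python3 - <<'E'
from h import *
s=sense();print(s['t'],s['ee_pos'],s['ft_force'],s['opening'])
R=Rhor(66,-1);p=G((.4983,-.0386,.0675),R)
rel(p-.06*R[:,1],R);rel(p,R)
cv2.imwrite('pics/w8.png',get_image('wrist'))
a=get_image('scene');cv2.imwrite('pics/c8.png',cv2.resize(a[150:340,160:310],None,fx=3.2,fy=3.2,interpolation=cv2.INTER_CUBIC))
E
```

```text
19.075 [ 0.41181278 -0.23606974  0.08878565] [ 1.18626269 -0.02062668 -0.06140303] 0.5484246297201053
 [0.0014, 0.0009, 0.0213] [-0.1, 0.2, 0.1] rows>= 0.3
 [0.0013, 0.0609, 0.0212] [-0.1, 0.2, 0.1] rows>= 1.0
```

View pics/w8.png

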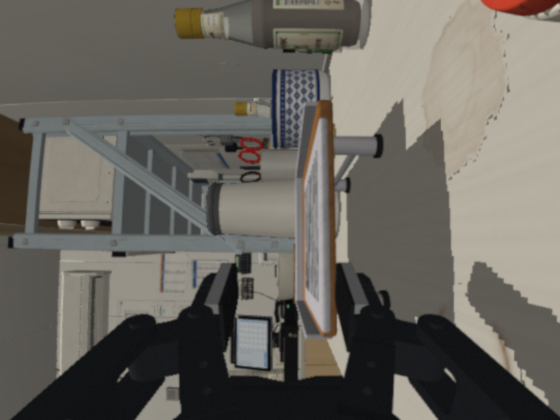

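View pics/c8.png

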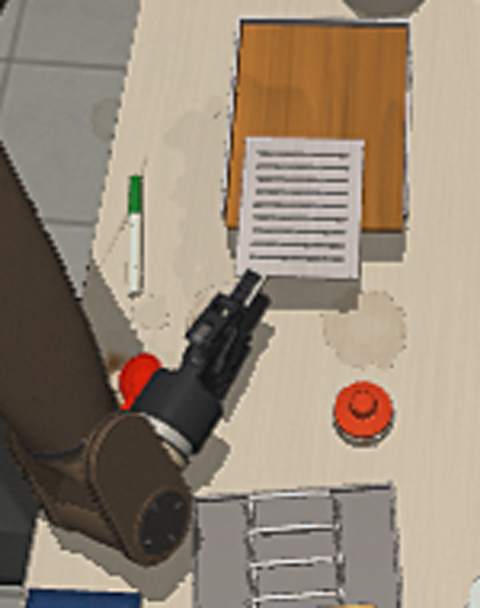

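Call:
apply_moves(
  deltas=[
    [[0.001,0,0.012],[0,0,0],-0.1],
    [[0.001,0,0.02],[0,0,0],-0.1],
    [[0.001,0,0.0215],[0,0,0],-0.1],
    [[0.001,0,0.0215],[0,0,0],-0.1],
  ],
)

```text
t: 19.68
ee_pos: [0.4109, -0.2357, 0.0679]
eef_rot: [3.139, 0.004, 2.725]
ft_force: [-0.1, 1.6, 6.2]
opening: 0.547
```

```bash
python3 - <<'E'
from h import *
s=sense();print(s['t'],s['ee_pos'],s['ft_force'],s['opening'])
R=Rhor(66,-1);p=G((.4983,-.0386,.0675),R)
rel(p,R)
cv2.imwrite('pics/w9.png',get_image('wrist'))
E
```

```text
19.675 [ 0.41092071 -0.23569041  0.06789835] [-0.1382142   1.62847909  6.20334702] 0.5468986374713993
 [0.0002, 0.0609, 0.0006] [0.2, 0.2, 0.1] rows>= 1.0
```

View pics/w9.png

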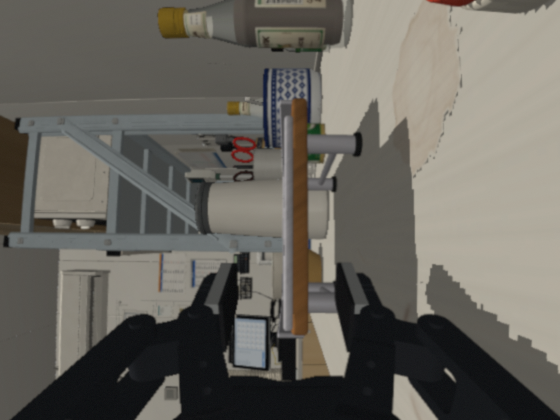

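Call:
apply_moves(
  deltas=[
    [[0,0,0],[0,0,0],-0.1],
    [[0,0,0],[0,0,0],-0.1],
  ],
)

```text
t: 19.98
ee_pos: [0.411, -0.2358, 0.0681]
eef_rot: [3.139, 0.004, 2.724]
ft_force: [1.3, 0.0, 1.4]
opening: 0.549
```

```bash
python3 - <<'E'
from h import *
s=sense();print(s['t'],s['ee_pos'],s['eef_rot'],s['ft_force'],s['ft_torque'],s['joint_efforts'],s['joints'])
a=get_image('side');cv2.imwrite('pics/s9.png',cv2.resize(a[140:280,240:420],None,fx=4,fy=4,interpolation=cv2.INTER_CUBIC))
E
```

```text
19.975 [ 0.41103957 -0.23581547  0.0681099 ] [3.13908399 0.00429105 2.72439111] [1.33723083 0.02705453 1.43173665] [-0.32084753  0.12125961  0.00787637] [-3.18504218e-02 -3.35753024e+01 -1.04266396e+01  6.99671376e-01
  1.81528665e+00 -7.76321307e-03] [-0.88473743  0.62944917  2.08906675  1.1403065   1.75923843  0.37806712]
```

View pics/s9.png

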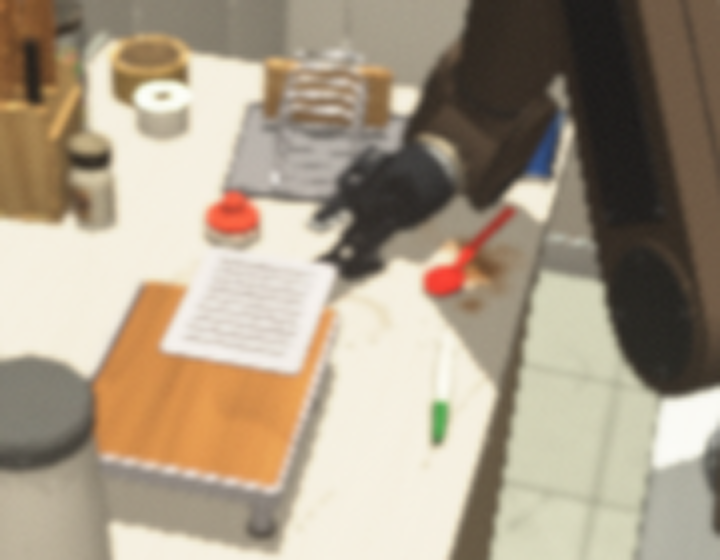

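Call:
apply_moves(
  deltas=[
    [[0,0.015,0.0005],[0.2,0,0],-0.1],
    [[0,0.03,0.0005],[0.2,0,0],-0.1],
    [[0,0.045,0.0005],[0.2,0,0],-0.1],
    [[0,0.056,0.0005],[0.2,0,0],-0.1],
    [[0,0.06,0.0005],[0.2,0,0],-0.1],
    [[0,0.0605,0.0005],[0.2,0,0],-0.1],
  ],
)

```text
t: 20.78
ee_pos: [0.4359, -0.1795, 0.0681]
eef_rot: [3.141, 0.005, 2.726]
ft_force: [0.4, 2.5, 5.2]
opening: 0.55
```

```bash
python3 - <<'E'
from h import *
s=sense();print(s['t'],s['ee_pos'],s['eef_rot'],s['ft_force'],s['opening'])
T=toolT(s);print(T[:3,3]+.1547*T[:3,1],T[:3,3]+.173*T[:3,1])
a=get_image('scene');cv2.imwrite('pics/c10.png',cv2.resize(a[150:340,160:310],None,fx=3.2,fy=3.2,interpolation=cv2.INTER_CUBIC))
cv2.imwrite('pics/w10.png',get_image('wrist'))
E
```

```text
20.775 [ 0.43594217 -0.17947627  0.06807156] [3.14075406 0.00466007 2.72550701] [0.43385865 2.47664657 5.19960928] 0.5502337986730016
[ 0.49846873 -0.03797538  0.06820129] [ 0.50586522 -0.02123675  0.06821664]
```

View pics/c10.png

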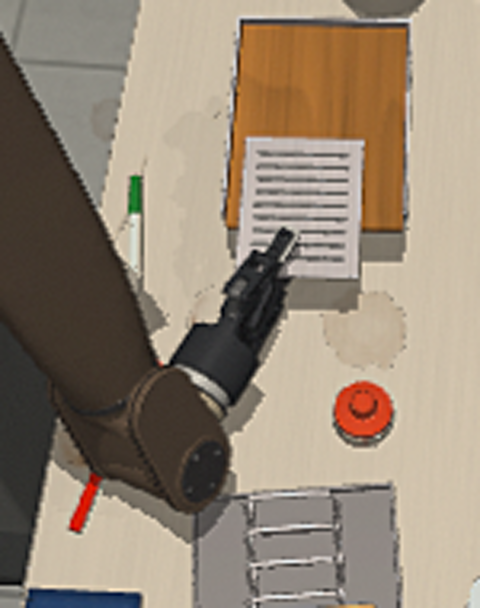

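View pics/w10.png

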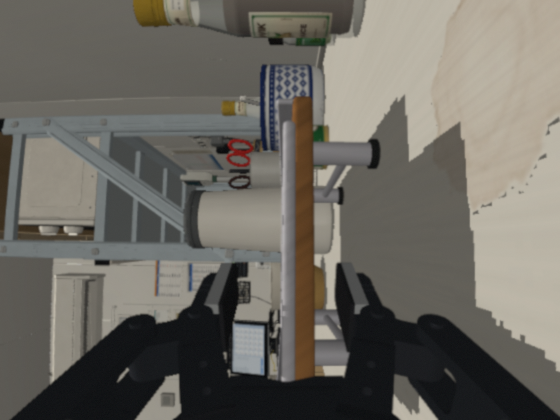

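Call:
apply_moves(
  deltas=[
    [[0,0,0],[0,0,0],0.4],
    [[0,0,0],[0,0,0],1],
    [[0,0,0],[0,0,0],1],
    [[0,0,0],[0,0,0],1],
    [[0,0,0],[0,0,0],1],
    [[0,0,0],[0,0,0],1],
  ],
  grip_force=80,
)

```text
t: 21.62
ee_pos: [0.4358, -0.1797, 0.0679]
eef_rot: [3.141, 0.004, 2.725]
ft_force: [-0.3, 0.1, -1.7]
opening: 0.048
```

```bash
python3 - <<'E'
from h import *
s=sense();print(s['t'],s['ee_pos'],s['eef_rot'],s['ft_force'],s['opening'])
E
```

```text
21.625 [ 0.43582615 -0.17966525  0.06793225] [3.14110829 0.00445816 2.72513617] [-0.33945236  0.07007688 -1.73897086] 0.04808728246895769
```

```bash
cat >> h.py <<'E'
def Rdr(tilt,hd=.16):
    zc=-np.array([-np.sin(hd),np.cos(hd),0]); t=np.radians(tilt); y=np.array([np.cos(hd)*np.sin(t),np.sin(hd)*np.sin(t),-np.cos(t)])
    return np.stack([np.cross(y,zc),y,zc],1)
E
python3 - <<'E'
from h import *
np.set_printoptions(precision=3,suppress=True)
s=sense();q=s['joints'];T=toolT(s);R=T[:3,:3];p0=T[:3,3]
p1=p0+[-.0,-.02,.3]; print(IK(p1,R,q))
rel(p1,R)
Rt=Rdr(27.4); rv=Ro.from_matrix(R.T@Rt).as_rotvec(); pt=G((.53,-.3,.42),Rt); print(pt,np.degrees(rv))
qq=IK(p1,R,q)[0]
g0=p1+.1547*R[:,1]; g1=np.array((.53,-.3,.42))
for k in np.linspace(0,1,9):
    Rk=R@Ro.from_rotvec(k*rv).as_matrix(); pk=G(g0+k*(g1-g0),Rk); qq,e,ok=IK(pk,Rk,qq); print(k,qq,ok,e<1e-3,pk)
E
```

```text
(array([-0.795, -0.005,  2.123,  1.367,  1.892,  0.986]), np.float64(1.9811213780585035e-10), np.True_)
 [-0.0094, -0.0181, -0.3] [0.0, 0.0, 0.0] rows>= 4.8
[ 0.46  -0.311  0.557] [ 77.792 -45.093  -4.603]
0.0 [-0.795 -0.005  2.123  1.367  1.892  0.986] True True [ 0.436 -0.2    0.368]
0.125 [-0.826 -0.02   2.046  1.227  1.854  0.929] True True [ 0.441 -0.228  0.401]
0.25 [-0.845 -0.033  1.972  1.094  1.807  0.867] True True [ 0.445 -0.251  0.432]
0.375 [-0.856 -0.045  1.906  0.968  1.749  0.804] True True [ 0.449 -0.27   0.462]
0.5 [-0.86  -0.057  1.849  0.848  1.679  0.74 ] True True [ 0.452 -0.284  0.49 ]
0.625 [-0.858 -0.069  1.804  0.733  1.597  0.676] True True [ 0.455 -0.294  0.513]
0.75 [-0.852 -0.083  1.771  0.623  1.5    0.614] True True [ 0.457 -0.302  0.533]
0.875 [-0.843 -0.098  1.751  0.518  1.387  0.555] True True [ 0.458 -0.307  0.548]
1.0 [-0.832 -0.112  1.745  0.417  1.26   0.5  ] True True [ 0.46  -0.311  0.557]
```

Call:
apply_moves(
  deltas=[
    [[0,0,-0.01],[0,0,0],1],
    [[0,0,-0.03],[0,0,0],1],
    [[0,0,-0.06],[0,0,0],1],
    [[0,0,-0.09],[0,0,0],1],
    [[0,0,-0.1],[0,0,0],1],
  ],
)

```text
t: 22.25
ee_pos: [0.4357, -0.1798, 0.1699]
eef_rot: [-3.141, 0.008, 2.725]
ft_force: [0.1, 0.5, -1.2]
opening: 0.045
```

```bash
python3 - <<'E'
from h import *
s=sense();print(s['t'],s['ee_pos'],s['eef_rot'],s['ft_force'],s['opening'])
cv2.imwrite('pics/w11.png',get_image('wrist'))
cv2.imwrite('pics/c11.png',get_image('scene'))
E
```

```text
22.25 [ 0.43573901 -0.17983742  0.16991758] [-3.14056992  0.00812977  2.72507064] [ 0.12816829  0.49133784 -1.16391003] 0.04520375938858185
```

View pics/c11.png

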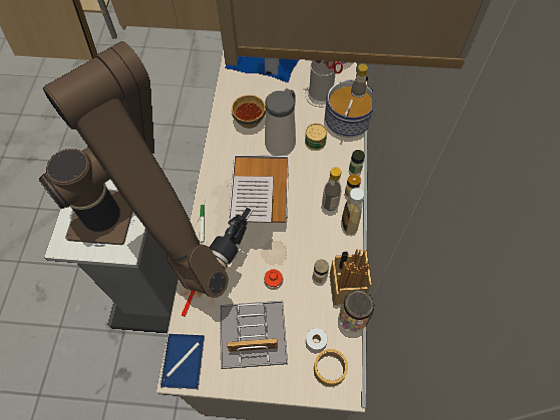

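View pics/w11.png

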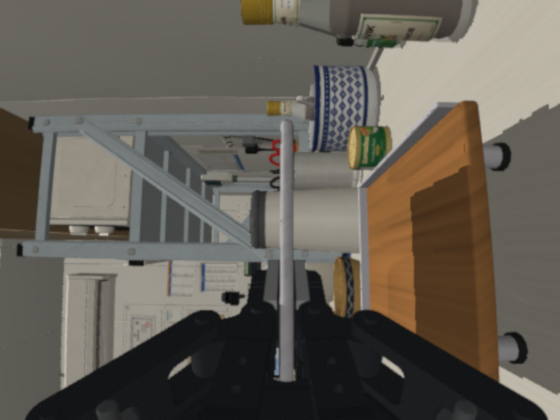

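Call:
apply_moves(
  deltas=[
    [[0,0,-0.03],[0,0,0],1],
    [[-0.002,-0.005,-0.075],[0,0,0],1],
    [[-0.004,-0.01,-0.12],[0,0,0],1],
    [[-0.008,-0.018,-0.165],[0,0,0],1],
    [[-0.009,-0.018,-0.195],[0,0,0],1],
    [[-0.009,-0.018,-0.2],[0,0,0],1],
  ],
)

```text
t: 23.1
ee_pos: [0.4355, -0.1993, 0.3699]
eef_rot: [-3.139, 0.009, 2.725]
ft_force: [0.1, 0.6, -2.5]
opening: 0.049
```

```bash
python3 - <<'E'
from h import *
s=sense();print(s['t'],s['ee_pos'],s['eef_rot'],s['ft_force'],s['opening'],s['joints'])
a=get_image('scene');cv2.imwrite('pics/c12.png',cv2.resize(a[100:300,180:330],None,fx=3,fy=3,interpolation=cv2.INTER_CUBIC))
T=toolT(s);R=T[:3,:3];Rt=Rdr(27.4);rv=Ro.from_matrix(R.T@Rt).as_rotvec(); g0=T[:3,3]+.1547*R[:,1]; g1=np.array((.53,-.3,.42))
for k in np.arange(1,11)/10:
    Rk=R@Ro.from_rotvec(k*rv).as_matrix(); rel(G(g0+k*(g1-g0),Rk),Rk,T,k)
E
```

```text
23.1 [ 0.43545042 -0.19931388  0.36985699] [-3.13928652  0.00909678  2.72523208] [ 0.0727233   0.64721632 -2.4952304 ] 0.049234376308791385 [-0.79531257 -0.00992558  2.12329356  1.36599009  1.89189404  0.98540544]
0.1 [-0.0132, -0.0194, -0.0258] [7.8, -4.5, -0.5] rows>= 0.8
0.2 [-0.0248, -0.0361, -0.0512] [15.5, -9.0, -0.9] rows>= 1.7
0.3 [-0.0347, -0.05, -0.0757] [23.3, -13.5, -1.4] rows>= 2.5
0.4 [-0.0431, -0.0614, -0.0988] [31.0, -17.9, -1.9] rows>= 3.4
0.5 [-0.0501, -0.0705, -0.12] [38.8, -22.4, -2.4] rows>= 4.2
0.6 [-0.0557, -0.0776, -0.139] [46.6, -26.9, -2.8] rows>= 5.0
0.7 [-0.0603, -0.083, -0.1554] [54.3, -31.4, -3.3] rows>= 5.9
0.8 [-0.0639, -0.0871, -0.1689] [62.1, -35.9, -3.8] rows>= 6.7
0.9 [-0.0668, -0.0903, -0.1794] [69.8, -40.4, -4.2] rows>= 7.6
1.0 [-0.0692, -0.0931, -0.1867] [77.6, -44.9, -4.7] rows>= 8.4
```

View pics/c12.png

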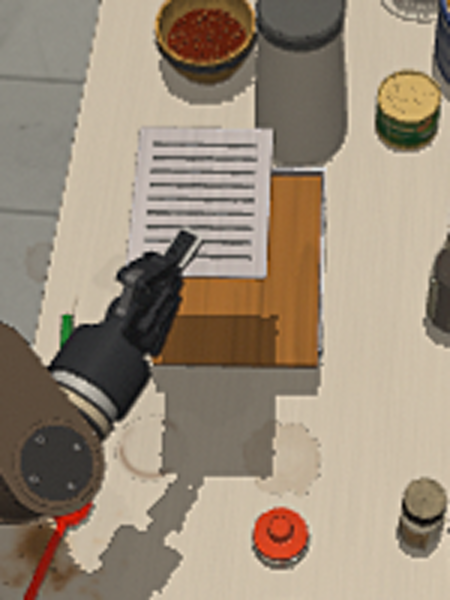

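```bash
python3 - <<'E'
from h import *
np.set_printoptions(precision=4,suppress=True)
T=toolT();Z=lambda u,v:(180+u/3-.35,100+v/3-.35)
P=[plane('scene',*Z(*q),.3735) for q in [(139,128),(272,129),(267,278),(131,262)]]
for p in P: print(p,np.linalg.inv(T)@np.append(p,1))
print(np.linalg.norm(P[0]-P[1]),np.linalg.norm(P[1]-P[2]))
v=P[1]-P[2];w=P[1]-P[0];print(np.degrees(np.arctan2(v[1],v[0])),np.degrees(np.arctan2(w[1],w[0])), 'tool az',np.degrees(np.arctan2(T[1,1],T[0,1])))
c=(P[0]+P[1]+P[2]+P[3])/4; print('ctr tool',np.linalg.inv(T)@np.append((P[0]+P[2])/2,1))
E
```

```text
[0.4427 0.0655 0.3735] [ 0.1001  0.245  -0.0057  1.    ]
[0.5613 0.0741 0.3735] [-0.0048  0.3008 -0.005   1.    ]
[ 0.5719 -0.0797  0.3735] [-0.0767  0.1644 -0.0043  1.    ]
[ 0.4553 -0.0736  0.3735] [ 0.0324  0.1229 -0.005   1.    ]
0.11882312258802165 0.15416691772905838
93.95479270661235 4.1446956323900475 tool az 66.15469667000842
ctr tool [ 0.0117  0.2047 -0.005   1.    ]
```

Call:
apply_moves(
  deltas=[
    [[-0.013,-0.019,-0.026],[7.8,-4.5,-0.5],1],
    [[-0.025,-0.036,-0.051],[15.5,-9,-0.9],1],
    [[-0.035,-0.05,-0.076],[23.3,-13.5,-1.4],1],
    [[-0.043,-0.061,-0.099],[31,-17.9,-1.9],1],
    [[-0.05,-0.07,-0.12],[38.8,-22.4,-2.4],1],
    [[-0.056,-0.078,-0.139],[46.6,-26.9,-2.8],1],
    [[-0.06,-0.083,-0.155],[54.3,-31.4,-3.3],1],
    [[-0.064,-0.087,-0.169],[62.1,-35.9,-3.8],1],
    [[-0.067,-0.09,-0.179],[69.8,-40.4,-4.2],1],
    [[-0.069,-0.093,-0.187],[77.6,-44.9,-4.7],1],
    [[-0.069,-0.093,-0.187],[77.6,-44.9,-4.7],1],
  ],
)

```text
t: 24.52
ee_pos: [0.4601, -0.3113, 0.554]
eef_rot: [-1.578, 0.475, -2.983]
ft_force: [-0.0, 0.1, -1.9]
opening: 0.052
```

```bash
cat >> h.py <<'E'
def plT(C,R,c=(.0117,.2047,0)): return np.array(C)-R@np.array(c)
E
python3 - <<'E'
from h import *
np.set_printoptions(precision=3,suppress=True)
s=sense();q=s['joints'];R=Rdr(27.8,.165)
for z in (.3,.22,.1,.0955): p=plT((.541,-.332,z),R); print(p,IK(p,R,q)); rel(p,R)
T=toolT(s);print('now centre',(T@np.array([.0117,.2047,0,1])))
E
```

```text
[ 0.457 -0.346  0.487] (array([-0.88 , -0.041,  1.803,  0.455,  1.161,  0.388]), np.float64(3.2713037834142256e-09), np.True_)
 [0.0384, 0.0559, 0.0342] [0.3, -0.3, 0.6] rows>= 1.2
[ 0.457 -0.346  0.407] (array([-0.88 ,  0.016,  1.894,  0.49 ,  1.03 ,  0.313]), np.float64(3.755329380794592e-13), np.True_)
 [0.0749, 0.1271, 0.0347] [0.3, -0.3, 0.6] rows>= 2.4
[ 0.457 -0.346  0.287] (array([-0.88 ,  0.154,  1.982,  0.576,  0.834,  0.17 ]), np.float64(8.326672684688674e-16), np.True_)
 [0.1298, 0.2338, 0.0355] [0.3, -0.3, 0.6] rows>= 4.3
[ 0.457 -0.346  0.282] (array([-0.88 ,  0.161,  1.985,  0.58 ,  0.827,  0.163]), np.float64(8.326672684688674e-16), np.True_)
 [0.1318, 0.2378, 0.0356] [0.3, -0.3, 0.6] rows>= 4.4
now centre [ 0.542 -0.297  0.367  1.   ]
```

Call:
apply_moves(
  deltas=[
    [[0.013,0.018,0.012],[0.1,-0.1,0.2],1],
    [[0.028,0.04,0.024],[0.2,-0.2,0.4],1],
    [[0.048,0.075,0.034],[0.3,-0.3,0.6],1],
    [[0.065,0.107,0.035],[0.3,-0.3,0.6],1],
    [[0.075,0.127,0.035],[0.3,-0.3,0.6],1],
    [[0.075,0.127,0.035],[0.3,-0.3,0.6],1],
  ],
)

```text
t: 25.28
ee_pos: [0.4564, -0.346, 0.4024]
eef_rot: [-1.578, 0.481, -2.981]
ft_force: [-0.4, 0.4, -1.7]
opening: 0.049
```

```bash
python3 - <<'E'
from h import *
s=sense();print(s['t'],s['ee_pos'],s['eef_rot'],s['ft_force'],s['opening'])
a=get_image('scene');cv2.imwrite('pics/c13.png',cv2.resize(a[220:400,150:370],None,fx=3.5,fy=3.3,interpolation=cv2.INTER_CUBIC))
a=get_image('side');cv2.imwrite('pics/s13.png',cv2.resize(a[100:240,230:410],None,fx=4,fy=4,interpolation=cv2.INTER_CUBIC))
cv2.imwrite('pics/w13.png',get_image('wrist'))
E
```

```text
25.275 [ 0.45643542 -0.34604565  0.40243324] [-1.57829301  0.48136685 -2.98141917] [-0.42553034  0.44835998 -1.69828705] 0.04929470839268712
```

View pics/c13.png

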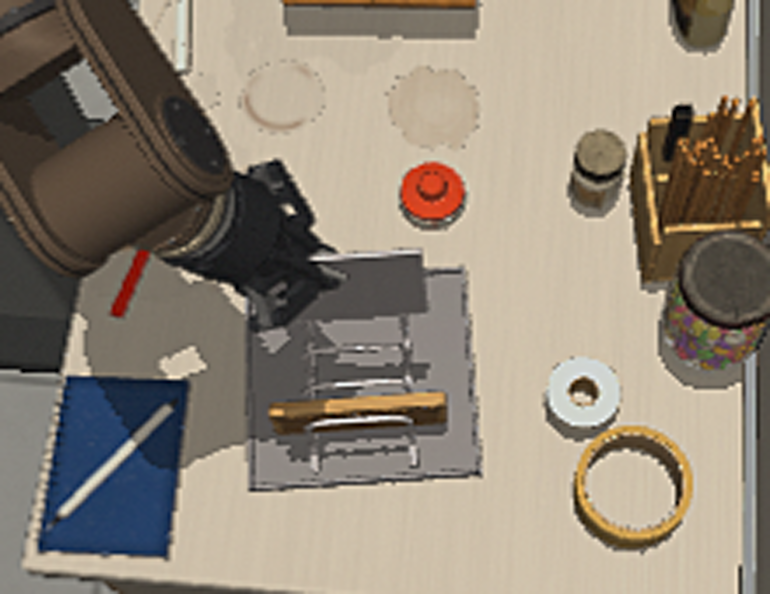

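View pics/s13.png

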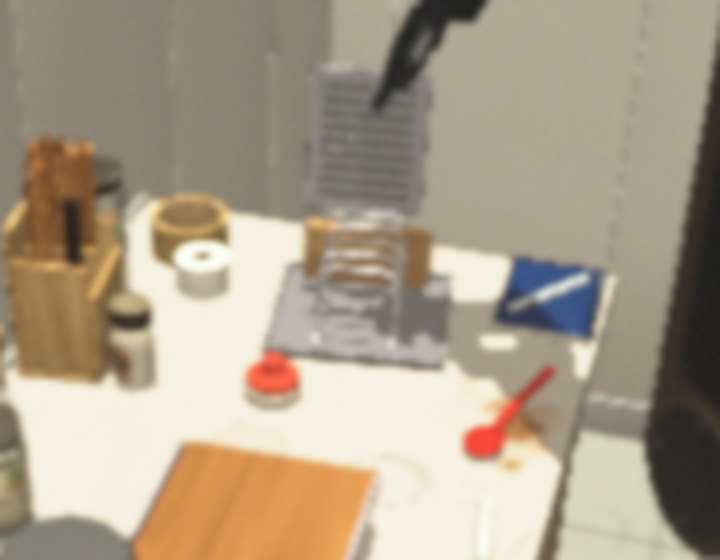

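View pics/w13.png

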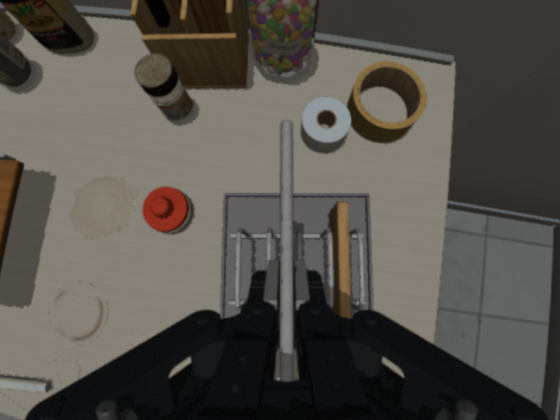

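```bash
python3 - <<'E'
from h import *
R=Rdr(27.8,.165)
for z in (.215,.18,.14,.11,.098): rel(plT((.5405,-.329,z),R),R,tag=z)
E
```

```text
0.215 [0.0032, 0.0058, -0.0037] [-0.2, 0.0, -0.1] rows>= 0.1
0.18 [0.0196, 0.0367, -0.0038] [-0.2, 0.0, -0.1] rows>= 0.7
0.14 [0.0383, 0.0721, -0.0039] [-0.2, 0.0, -0.1] rows>= 1.3
0.11 [0.0524, 0.0986, -0.004] [-0.2, 0.0, -0.1] rows>= 1.8
0.098 [0.058, 0.1092, -0.004] [-0.2, 0.0, -0.1] rows>= 2.0
```

Call:
apply_moves(
  deltas=[
    [[0.003,0.006,-0.0035],[-0.2,0,0],1],
    [[0.011,0.021,-0.004],[-0.2,0,0],1],
    [[0.02,0.037,-0.004],[-0.2,0,0],1],
    [[0.025,0.047,-0.004],[-0.2,0,0],1],
    [[0.025,0.047,-0.004],[-0.2,0,0],1],
  ],
)

```text
t: 26.05
ee_pos: [0.4563, -0.3425, 0.3528]
eef_rot: [-1.575, 0.485, -2.978]
ft_force: [-0.6, 0.7, -1.6]
opening: 0.048
```

```bash
python3 - <<'E'
from h import *
s=sense();print(s['t'],s['ee_pos'],s['eef_rot'],s['ft_force'],s['opening'])
R=Rdr(27.8,.165)
for z in (.16,.14,.12,.11,.1,.0955,.093): rel(plT((.5405,-.329,z),R),R,tag=z)
a=get_image('wrist');cv2.imwrite('pics/w14.png',cv2.resize(a[180:340,200:380],None,fx=4,fy=3.7,interpolation=cv2.INTER_CUBIC))
E
```

```text
26.05 [ 0.45630542 -0.34252219  0.35284403] [-1.5751278   0.48499872 -2.97824822] [-0.63457005  0.72706328 -1.63403452] 0.04835803358651362
0.16 [0.0028, 0.0057, 0.0005] [0.2, -0.1, 0.0] rows>= 0.1
0.14 [0.0121, 0.0233, 0.0006] [0.2, -0.1, 0.0] rows>= 0.4
0.12 [0.0215, 0.041, 0.0007] [0.2, -0.1, 0.0] rows>= 0.7
0.11 [0.0261, 0.0499, 0.0007] [0.2, -0.1, 0.0] rows>= 0.9
0.1 [0.0308, 0.0587, 0.0007] [0.2, -0.1, 0.0] rows>= 1.1
0.0955 [0.0329, 0.0627, 0.0008] [0.2, -0.1, 0.0] rows>= 1.1
0.093 [0.034, 0.0649, 0.0008] [0.2, -0.1, 0.0] rows>= 1.2
```

View pics/w14.png

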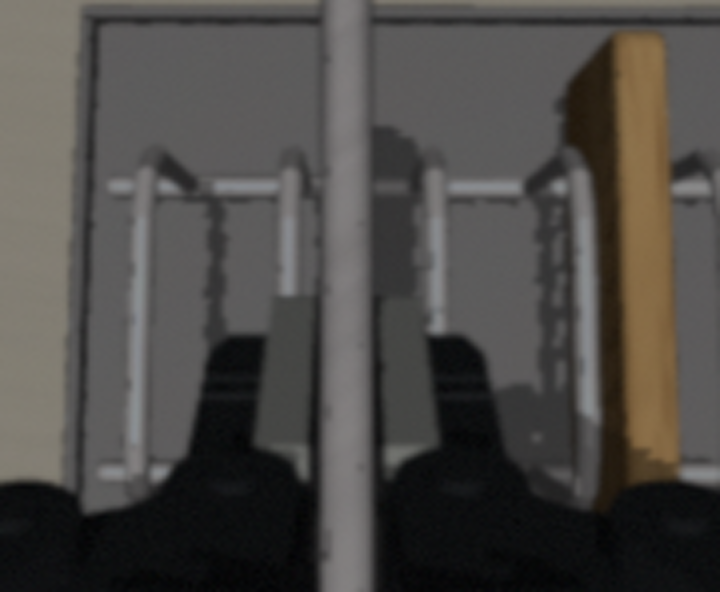

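Call:
apply_moves(
  deltas=[
    [[0.003,0.006,0.002],[0.2,0,0],1],
    [[0.0075,0.0145,0.0022],[0.2,0,0],1],
    [[0.012,0.023,0.0025],[0.2,0,0],1],
    [[0.0167,0.032,0.0025],[0.2,0,0],1],
    [[0.0215,0.041,0.0027],[0.2,0,0],1],
    [[0.0238,0.0455,0.0027],[0.2,0,0],1],
    [[0.0261,0.05,0.0027],[0.2,0,0],1],
    [[0.0261,0.05,0.0027],[0.2,0,0],1],
  ],
)

```text
t: 27.1
ee_pos: [0.4572, -0.3453, 0.2973]
eef_rot: [-1.57, 0.486, -2.978]
ft_force: [0.1, 1.0, -1.7]
opening: 0.048
```

```bash
python3 - <<'E'
from h import *
s=sense();print(s['t'],s['ee_pos'],s['eef_rot'],s['ft_force'],s['ft_torque'],s['opening'])
a=get_image('wrist');cv2.imwrite('pics/w15.png',a)
a=get_image('side');cv2.imwrite('pics/s15.png',cv2.resize(a[100:240,230:410],None,fx=4,fy=4,interpolation=cv2.INTER_CUBIC))
E
```

```text
27.1 [ 0.45722655 -0.34525842  0.29732967] [-1.57014292  0.48591465 -2.97760463] [ 0.12384834  1.0342974  -1.67807409] [-0.0506214   0.40622794  0.05424802] 0.04791479453982924
```

View pics/w15.png

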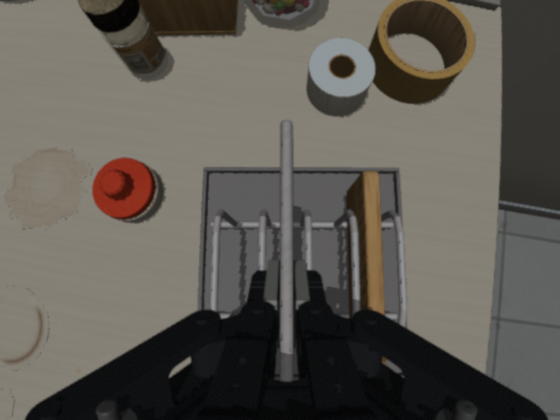

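View pics/s15.png

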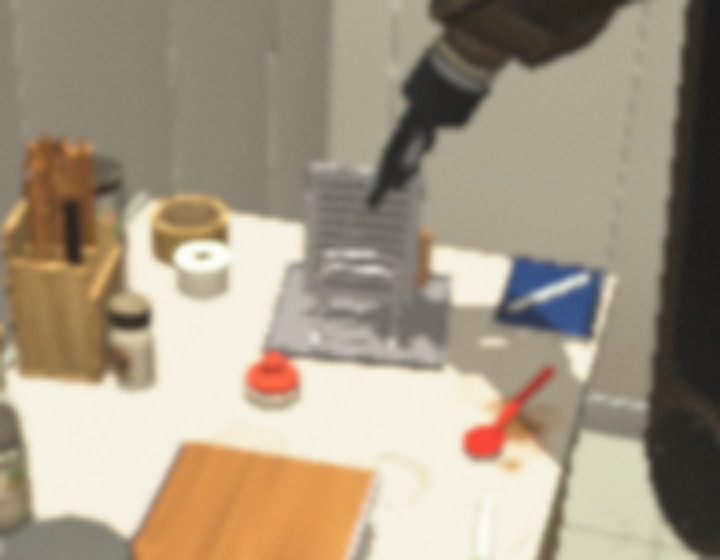

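Call:
apply_moves(
  deltas=[
    [[0.0023,0.0044,0],[0,0,0],1],
    [[0.0042,0.008,0],[0,0,0],1],
    [[0.0052,0.0098,0],[0,0,0],1],
    [[0.0061,0.0115,0],[0,0,0],1],
    [[0.0066,0.0124,0],[0,0,0],1],
  ],
)

```text
t: 27.82
ee_pos: [0.4576, -0.3457, 0.285]
eef_rot: [-1.569, 0.488, -2.977]
ft_force: [-2.0, 2.4, 5.0]
opening: 0.048
```

Call:
apply_moves(
  deltas=[
    [[0.0007,0.0013,0],[0,0,0],1],
    [[0.001,0.0018,0],[0,0,0],1],
  ],
)

```text
t: 28.08
ee_pos: [0.4579, -0.346, 0.2848]
eef_rot: [-1.569, 0.489, -2.976]
ft_force: [-4.6, 2.1, 9.3]
opening: 0.047
```

```bash
python3 - <<'E'
from h import *
s=sense();print(s['t'],s['ee_pos'],s['eef_rot'],s['ft_force'],s['ft_torque'],s['opening'])
T=toolT(s);print(T@np.array([.0117,.2047,0,1]))
a=get_image('wrist');cv2.imwrite('pics/w16.png',a)
E
```

```text
28.075 [ 0.45786824 -0.34598257  0.28475113] [-1.56854048  0.48896668 -2.97611181] [-4.57083788  2.14038796  9.31107876] [0.66974594 0.97798032 0.08848617] 0.04723706957949481
[ 0.54259313 -0.33230099  0.09854295  1.        ]
```

View pics/w16.png

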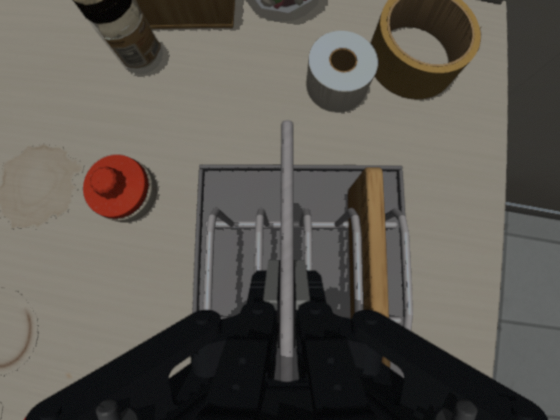

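Call:
apply_moves(
  deltas=[
    [[0,0,0],[0,0,0],0.7],
    [[0,0,0],[0,0,0],0.4],
    [[0,0,0],[0,0,0],0.2],
    [[0,0,0],[0,0,0],0.2],
    [[0,-0.015,0],[0,0,0],0.2],
    [[0,-0.04,0],[0,0,0],0.2],
    [[0,-0.08,0],[0,0,0],0.2],
    [[0,-0.12,0],[0,0,0],0.2],
  ],
)

```text
t: 29.12
ee_pos: [0.4014, -0.355, 0.3925]
eef_rot: [-1.568, 0.489, -2.976]
ft_force: [-0.1, -0.8, 0.2]
opening: 0.398
```

```bash
python3 - <<'E'
from h import *
s=sense();print(s['t'],s['ee_pos'],s['ft_force'],s['opening'],s['joints'])
a=get_image('wrist');cv2.imwrite('pics/w17.png',a)
a=get_image('side');cv2.imwrite('pics/s17.png',a)
a=get_image('scene');cv2.imwrite('pics/c17.png',a)
E
```

```text
29.125 [ 0.40136624 -0.354962    0.39252477] [-0.10220576 -0.76402792  0.16616468] 0.3981179019863486 [-0.9753845  -0.05352653  1.9884506   0.51392238  1.04743934  0.20490732]
```

View pics/w17.png

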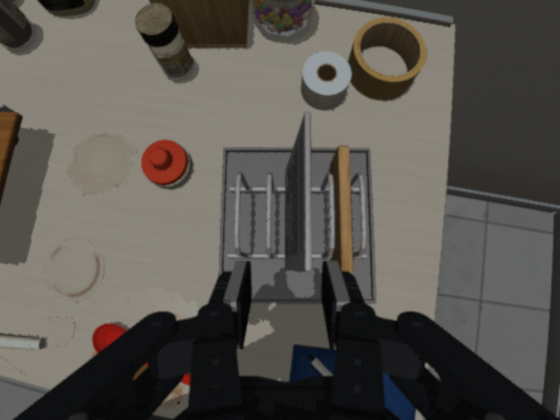

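View pics/s17.png

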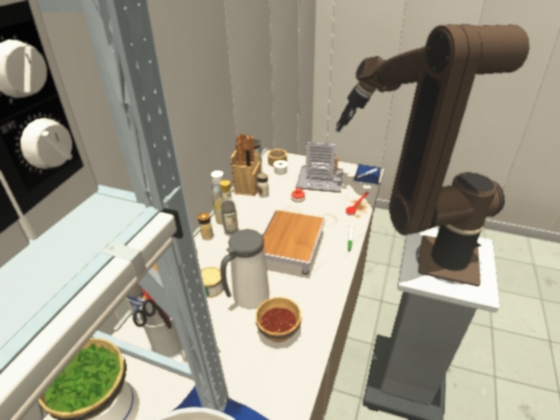

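View pics/c17.png

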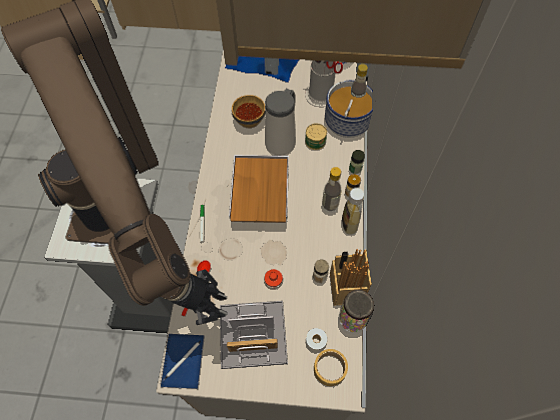

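```bash
python3 - <<'E'
from h import *
np.set_printoptions(precision=4,suppress=True)
a=plane('wrist',307,116,.171);b=plane('wrist',308,269,.171);print(a,b,np.linalg.norm(a-b))
m=(a+b)/2-[.5425,-.3463,.171];c,s=np.cos(.165),np.sin(.165);print('drainer x,y of top',c*m[0]+s*m[1],-s*m[0]+c*m[1],'hd',np.arctan2(*(a-b)[:2][::-1]))
im=get_image('scene');cv2.imwrite('pics/c18.png',cv2.resize(im[280:390,200:310],None,fx=5,fy=5,interpolation=cv2.INTER_CUBIC))
s_=sense();print(s_['t'],s_['qvel'])
E
```

```text
[ 0.604  -0.3409  0.171 ] [ 0.4897 -0.359   0.171 ] 0.11568177371977287
drainer x,y of top 0.0036977929894837125 -0.004311353189902233 hd 0.15685930638024018
29.325 [ 0.0114  0.0375  0.0339 -0.0037 -0.0016 -0.0011]
```

View pics/c18.png

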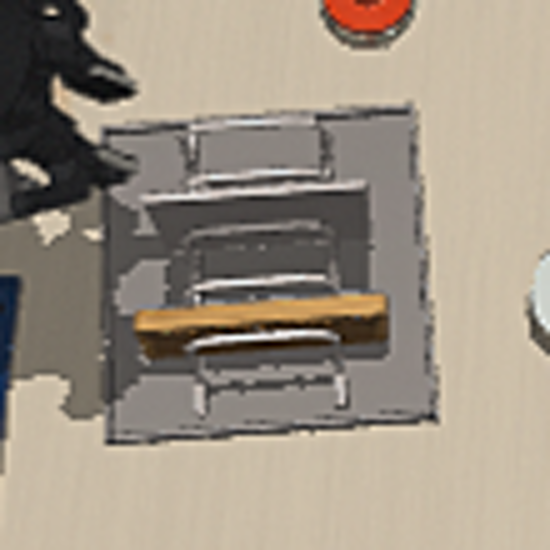

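Call:
apply_moves(
  deltas=[
    [[0,-0.02,0],[0,0,0],0.2],
    [[0,-0.02,0],[0,0,0],0.2],
    [[0,-0.02,0],[0,0,0],0.2],
    [[0,-0.02,0],[0,0,0],0.2],
  ],
)

```text
t: 29.82
ee_pos: [0.3927, -0.3563, 0.4084]
eef_rot: [-1.568, 0.489, -2.976]
ft_force: [0.6, 0.3, 0.6]
opening: 0.397
```

```bash
python3 - <<'E'
from h import *
a=cv2.imread('pics/c17.png');b=get_image('scene')
d=cv2.absdiff(a,b).max(2); print('diff jug',d[85:160,260:300].max(),'plate',d[305:335,240:285].max())
a0=cv2.imread('pics/scene0.png');d=cv2.absdiff(a0,b).max(2)
for n,(x,y) in dict(bowl=(248,110),tin=(316,135),jar=(320,270),timer=(273,278),bottle=(333,190),roll=(316,338)).items(): print(n,np.mean(d[y-12:y+12,x-12:x+12]>40))
print(sense()['ft_force'],sense()['t']); close_job()
E
```

```text
diff jug 6 plate 4
bowl 0.0
tin 0.0
jar 0.0
timer 0.0
bottle 0.0
roll 0.0
[-0.14025584 -0.17147301 -0.57102432] 29.875
the job is handed in; nothing more can be done
```

I finished the job and handed it in at about 29.9 s of the 64 s allowed. No verdict was reported.

**What I did**
- **Jug:** I took it by its handle and set it down upright between the stand, the bowl and the tin, about 0.24 m from the stand's centre. It was still gripped when its weight went onto the worktop.
- **Drip plate:** I pushed it out over the open edge to about 53 mm of overhang and pinched it there. Then I turned it on edge and lowered it into the middle free slot (y = 15 mm).

**Last checks**
- **Plate:** it is in the slot, centred along it and about level with the rails. It leans about 0.13 rad against the hoop at y = 0, which is within the 0.35 rad limit.
- **At rest:** neither the jug nor the plate changed between the last two scene pictures.
- **Other things:** none of the six bystanders showed any change from the first picture.
- **Robot:** the arm was clear, with less than 1 N on the tool.

**Small disagreements**
- The plate's top edge measured 116 mm instead of 120 mm at its assumed height, so its height is known only to several mm.
- Just before release the plate's centre read 98.5 mm instead of the 95.5 mm expected, probably because one corner was touching first. It was not measured again after release.

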